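Cull the short and bent offcuts into the pinned scrap box

ROBOT

A 6-joint arm with a two-finger parallel gripper is mounted at the origin on the work surface. World frame = base frame: x ahead of the robot, y to its left, z up, the work surface at z = 0. Lengths are in m, angles in rad, forces in N, time in s.
With the tool pointing down it reaches from about 0.35 to 0.975 m from the base axis. Payload 4.9 kg.
Tool frame: the origin (TCP) lies at the very end of the fingers, on their centre line; the grasp point (between the pads) lies 19 mm behind it; z points along the fingers, y is the direction in which the jaws open and shut (so a half turn about z gives the same grasp; the last joint's range is limited). The gripper opens to 85 mm and grips with 20 to 120 N. Pads are 22 mm wide; open, the fingers measure 114 mm over their backs; the gripper's body (76 mm by 85 mm) begins 54 mm behind the grasp point. The pads swing forward as they close: fully open they stand 13 mm farther back than shut.
Start: joints at [1.202, 0.053, 1.613, -0, 1.476, -0.119], TCP at [0.154, 0.606, 0.231] pointing down, gripper open.
Joint ranges: [-3.01, 3.01], [-1.01, 2.22], [0.06, 2.58], [-1.02, 4.17], [0.09, 2.62], [-3.14, 3.14]. Speed limits (rad/s): [2.57, 2.57, 3.14, 3.14, 3.14, 3.14].

INTERFACE

Orientations are given as [roll, pitch, yaw] about the fixed x, y, z axes, in that order (R = Rz(yaw) Ry(pitch) Rx(roll)).
In Python, from plant import manip gives the robot as it stands.
- The arm moves only by the tool arm_command, never from a script. Its argument "moves" is a list of rows, each an object with "delta_pos": the shift along the tool's x, y, z in mm, a list of three; "rotation": the turn, a rotation vector about the tool's x, y, z in degrees, a list of three; "fingers": the gripper's target within -1 to 1 (shut at 1, half-way at 0, fully open at -1). A call has 1 to 5 rows; each row shifts and turns the commanded pose from where the row before left it, along the tool's axes as they then stand; what a row does not reach is not made up. A row lasts 1/10 s, in which the tool goes at most 50 mm and 8.59 degrees, less where a joint would pass 70% of its speed; a pose out of reach is approached as far as the arm can. A call is refused whole if a number of a shift passes 50 or a number of a turn 8.59, either way. A call with a gripper value outside its range is refused whole. The fingers move at their own pace and stop on an object; the grip force is fixed at half the most. Time passes only in rows, so rows that do not move let the fingers close. It gives the time, the measured TCP pose, the force and the opening at its end, in the units of the state.
- manip.observe(): the state, without advancing time (a new reading comes with each control period).
- manip.read_camera(name): name is "scene" or "top"; returns a dict with "img" (384x512x3 uint8, red, green, blue), "intrinsics" (3x3 intrinsics, pixels), "k1" (the pictures are not rectified: a ray, as slopes to the right and down, at radius r is drawn at 1 + k1 r^2 times it, then the intrinsics apply), "xyz" and "rotation" of the camera in the world. Camera axes: x right, y down, z forward; pixel columns grow to the right and rows downward; lengths in m; the calibration is good to about 2 mm. A picture is of the moment at which its call begins. There is no depth.
- manip.hand_in(): hands the job in, once; it reports no verdict.
The state is a dict: "time": time; "joint_pos": joint angles; "joint_vel": joint speeds; "joint_torque": joint torques, N m; "eef_pos": TCP position; "tcp_rot": TCP orientation; "ft_force": force on the tool from outside, world axes, zero at the start; "wrist_torque": the same for the moment, N m; "opening": finger opening in m.
Only numpy, scipy, OpenCV 4.12 (cv2) and the standard library are available. Lean on these libraries where they do the work, as an engineer would, in place of code of your own. Each camera call takes 0.05 s, during which the arm holds its last target.

TASK

Go through the metal offcuts on the blue mat and scrap the bad ones: draw the red-handled locking pin out of its bore on the front of the scrap box and park it lying in the yellow notch beside it, slide the cover wide open, and put every square tube that is cut short (70 mm rather than 110 mm) and every bracket that is not bent to a right angle into the box, whatever its colour. Leave the full-length tubes and the square brackets on the mat, then slide the cover fully shut with the pin still parked in its notch, and do not disturb the tin, the hammer or the round bar stub.

Things in the scene. Friction and masses are not known exactly. Their poses are not given: they have to be found in the camera images.
- scrap_box: grey fixed steel box, 210 (own x) x 240 (own y) x 75 mm high, walls and floor 5 mm, green sliding cover. Origin under its centre on the table. On its front (own -x) a 30 mm high base carries the bored block and, beside it, the yellow-sided notch block; their front faces lie 170 mm from the origin, backs 125. Two rails as high as the box run 220 mm on to own -y, for the open cover
- bore (a point): middle of the bore's mouth at the front of its block, at the seated pin's axis, 48 mm above the table. The bore is 18 mm square and runs level along the box's own x; the block is 50 mm wide, 75 mm high
- notch (a point): where the parked pin's origin belongs: front of the notch, at the parked pin's axis, 42 mm above the table, 110 mm from the bore to the box's own +y. The notch is a trough along the box's own x, 20 mm wide, 45 mm long, open at top and ends, floor 7 mm below this point, walls to 20 mm above it (flared lips to 26 mm). The shank lies in it, the red grip hangs out in front (-x)
- pin: locking pin: round steel shank 14 mm thick, 60 mm long; red plastic grip 22 x 22 mm, 40 mm long. Origin on the axis at the shoulder between them; own x points to the shank's tip, the grip reaches 40 mm to own -x. At the start it lies level in the bore, grip outside, its tip between two prongs of the cover. Draw it out straight to the box's own -x (60 mm to clear)
- cover (a joint): how far the cover is slid open, m: 0 shut, 0.215 fully open. It slides to the box's own -y with about 2 N of friction and stays where left. The pin, when in, locks it. Its upper face is 83 mm above the table; it shuts only if all in the box lies below the rim
- cover_grip (a point): point to pinch on the cover's handle, an upright black bar, 70 mm along the box's own x, 16 mm thick along own y, its top 121 mm above the table and this point 108 mm; it moves with the cover
- mat: blue sorting mat, fixed, 330 (own x) x 440 (own y) x 4 mm; origin under its centre on the table. The offcuts lie on it at the start
- tube_a: red square steel tube, 30 x 30 mm outside, 3 mm wall, open ends, lying along its own x; origin at the middle of its underside as laid out (15 mm below the tube's axis). 110 mm long: full length, sound. May be absent
- tube_b: dark grey square steel tube, 30 x 30 mm outside, 3 mm wall, open ends, lying along its own x; origin at the middle of its underside as laid out (15 mm below the tube's axis). 110 mm long: full length, sound. May be absent
- tube_c: red square steel tube, 30 x 30 mm outside, 3 mm wall, open ends, lying along its own x; origin at the middle of its underside as laid out (15 mm below the tube's axis). Only 70 mm long: cut short, scrap. May be absent
- tube_d: dark grey square steel tube, 30 x 30 mm outside, 3 mm wall, open ends, lying along its own x; origin at the middle of its underside as laid out (15 mm below the tube's axis). Only 70 mm long: cut short, scrap. May be absent
- tube_e: red square steel tube, 30 x 30 mm outside, 3 mm wall, open ends, lying along its own x; origin at the middle of its underside as laid out (15 mm below the tube's axis). Only 70 mm long: cut short, scrap. May be absent
- bracket_a: bare aluminium flat-bar bracket standing on edge: two legs, each 68 mm long from the corner, 8 mm thick, 30 mm high (own z), at 90 degrees: square, sound. May be absent. Origin on the underside, midway between the legs' centres (own y +-24 mm); corner 24 mm to own -x; legs run from it at +-45 degrees to own +x
- bracket_b: bare aluminium flat-bar bracket standing on edge: two legs, each 68 mm long from the corner, 8 mm thick, 30 mm high (own z), at 120 degrees: bent open, scrap. May be absent. Origin on the underside, midway between the legs' centres (own y +-29 mm); corner 17 mm to own -x; legs run from it at +-60 degrees to own +x
- bracket_c: red-painted flat-bar bracket standing on edge: two legs, each 68 mm long from the corner, 8 mm thick, 30 mm high (own z), at 145 degrees: bent wide open, scrap. May be absent. Origin on the underside, midway between the legs' centres (own y +-32 mm); corner 10 mm to own -x; legs run from it at +-72.5 degrees to own +x
- tin: bystander: tin can, 66 mm across, 100 mm high, on the far left corner of the mat, origin under it; leave it alone
- hammer: bystander: hammer lying to the left of the mat; leave it alone
- bar_stub: bystander: upright stub of round steel bar, 40 mm across, 60 mm high, between robot and mat; origin under it; leave it alone
There are look-alikes about, which are no part of the job. What is shaped like the tube_a but purple or turquoise is not meant.

How it is judged:
On the way, in this order (a step that is already met when the one before it is completed fails the run):
1. the pin is out of its bore and lies in the notch (x of pin in the frame of notch between -0.02 and 0.012 m and y of pin in the frame of notch between -0.008 and 0.008 m and z of pin in the frame of notch between -0.008 and 0.008 m and angle between the x axis of pin and the x axis of scrap_box, either way round below 0.15 rad), for 0.3 s.
2. the cover is slid wide open (at least 0.18 m) (value of joint cover above 0.18 m), for 0.2 s.
3. every short tube and bent bracket lies in the scrap box (x of tube_c in the frame of scrap_box between -0.1 and 0.1 m and y of tube_c in the frame of scrap_box between -0.115 and 0.115 m and z of tube_c in the frame of scrap_box between 0 and 0.072 m and x of tube_d in the frame of scrap_box between -0.1 and 0.1 m and y of tube_d in the frame of scrap_box between -0.115 and 0.115 m and z of tube_d in the frame of scrap_box between 0 and 0.072 m and x of tube_e in the frame of scrap_box between -0.1 and 0.1 m and y of tube_e in the frame of scrap_box between -0.115 and 0.115 m and z of tube_e in the frame of scrap_box between 0 and 0.072 m and x of bracket_b in the frame of scrap_box between -0.1 and 0.1 m and y of bracket_b in the frame of scrap_box between -0.115 and 0.115 m and z of bracket_b in the frame of scrap_box between 0 and 0.072 m and x of bracket_c in the frame of scrap_box between -0.1 and 0.1 m and y of bracket_c in the frame of scrap_box between -0.115 and 0.115 m and z of bracket_c in the frame of scrap_box between 0 and 0.072 m), for 0.3 s.
4. the cover is shut again (within 12 mm) (value of joint cover below 0.012 m), for 0.2 s.
At the end, for the whole second after the job is handed in: The pin lies in the notch (shoulder within 20 mm along, 8 mm across, 0.15 rad), every short tube and bent bracket is in the scrap box below its rim, the cover is shut within 12 mm, the sound pieces lie on the mat (origins within its outline), and all is at rest (all of step 1 and all of step 3 and x of tube_a in the frame of mat between -0.165 and 0.165 m and y of tube_a in the frame of mat between -0.22 and 0.22 m and z of tube_a in the frame of mat between -0.01 and 0.06 m and x of tube_b in the frame of mat between -0.165 and 0.165 m and y of tube_b in the frame of mat between -0.22 and 0.22 m and z of tube_b in the frame of mat between -0.01 and 0.06 m and x of bracket_a in the frame of mat between -0.165 and 0.165 m and y of bracket_a in the frame of mat between -0.22 and 0.22 m and z of bracket_a in the frame of mat between -0.01 and 0.06 m and linear speed of each of tube_a, tube_b, bracket_a, tube_c, tube_d, tube_e, bracket_b, bracket_c, pin below 0.03 m/s and value of joint cover below 0.012 m); the robot touches nothing.
It fails at once if the tin, the hammer or the bar stub is moved by more than 30 mm (distance of any of tin, hammer, bar_stub from where it was at the start of the episode above 0.03 m).
Of tube_c, tube_d, tube_e, bracket_b, bracket_c only 3 to 5 are there at a start; the rules pass over those that are not, and their reading is None.
Of tube_a, tube_b, bracket_a only 2 to 3 are there at a start; the rules pass over those that are not, and their reading is None.
At some moment in a run one of tube_a, tube_b, bracket_a, tube_c, tube_d, tube_e, bracket_b, bracket_c may be knocked a few centimetres aside while the robot is not near it.
Once in a run the grip may slacken for a moment while it holds something.
It also fails if it takes over 210 s, if anything falls off the work surface, if the arm or the gripper's body presses on something with over 40 N, if the wrist force passes 120 N, or if a joint passes its speed limit or range.

## Working session

There is one attempt and no reset: what is moved stays moved. The work goes in short steps, Python scripts to look and compute and a tool call to move; the robot and the scene stay as the last step left them, time stands still between calls to the robot, and variables do not carry over. Pictures are saved under pics/ and viewed, and the job is handed in when it is done.

Besides the shell and the picture viewer there is one more tool, called after ">>>" in YAML: its name, and indented under it one key for each argument. arm_command: Moves the arm, as the interface text tells. Its arguments: {"type":"object","properties":{"moves":{"type":"array","items":{"type":"object","properties":{"delta_pos":{"type":"array","items":{"type":"number"}},"rotation":{"type":"array","items":{"type":"number"}},"fingers":{"type":"number"}}}}},"required":["moves"]}

```bash
ls; mkdir -p pics
python3 - <<'E'
from plant import manip
import cv2
s=manip.observe()
for k,v in s.items(): print(k,v)
for n in("scene","top"):
    c=manip.read_camera(n)
    print(n,c["intrinsics"],c["k1"],c["xyz"],c["rotation"])
    im=cv2.cvtColor(c["img"],cv2.COLOR_RGB2BGR)
    cv2.imwrite(f"pics/{n}0.png",im)
    cv2.imwrite(f"pics/{n}0b.png",cv2.resize(im,(800,600),interpolation=cv2.INTER_CUBIC))
E
```

```text
pics
time 0.0
joint_pos [ 1.20201579e+00  5.33219903e-02  1.61431274e+00 -3.36431173e-05
  1.47600492e+00 -1.18994661e-01]
joint_vel [ 0.00017516  0.00123109 -0.00056488 -0.00092401 -0.00144123 -0.00067838]
joint_torque [-2.35496473e-04 -3.93695605e+01 -3.70167160e+01 -2.11681827e-04
  6.94980263e-03 -9.62461087e-06]
eef_pos [0.15427338 0.60500701 0.23007345]
tcp_rot [-3.13955616e+00 -2.09758290e-04  2.89180978e+00]
ft_force [-0.02725243  0.4701499   0.13088926]
wrist_torque [-0.01839743 -0.01880669 -0.09307773]
opening 0.08537160247630061
scene [[377.25425904   0.         253.13482699]
 [  0.         377.25425904 188.71316258]
 [  0.           0.           1.        ]] -0.06740300398974826 [1.258536   0.66894082 0.89283504] [-2.30928061 -0.01742306  2.27133456]
top [[425.75506825   0.         253.19322126]
 [  0.         425.75506825 195.69743799]
 [  0.           0.           1.        ]] -0.005639670377471216 [0.34422501 0.10930214 1.11764413] [-2.94873205 -0.00876961 -1.54305524]
```

View pics/scene0b.png

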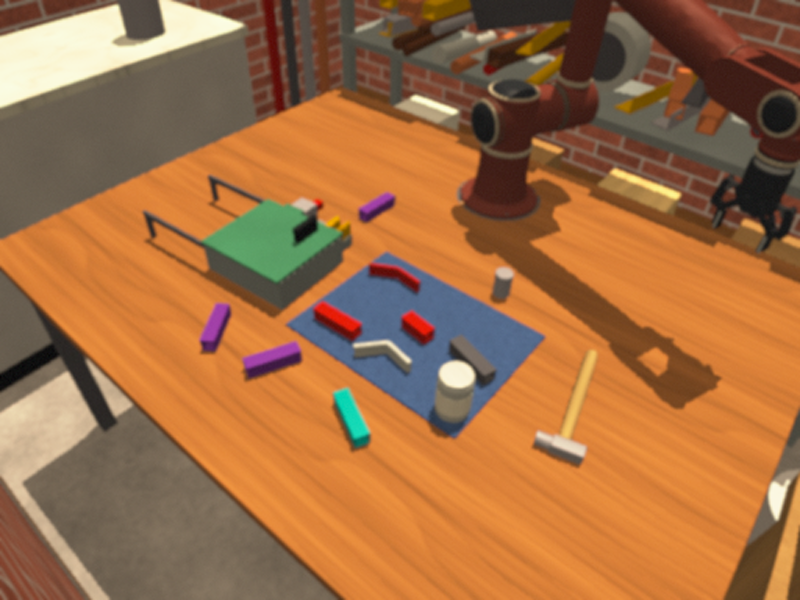

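View pics/top0b.png

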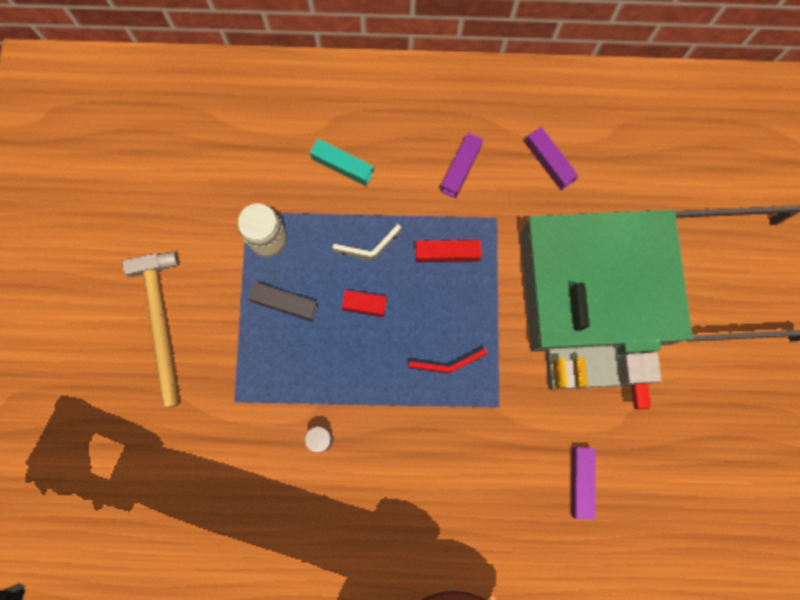

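The top view shows aluminium bracket (370,245), short red tube (365,303), long red tube (448,250), long dark tube (283,300) and red bent bracket (448,362) in the 800 px picture; the pin's red grip is at (642,396). I'll measure on enlarged crops.

```bash
cat > h.py <<'E'
import numpy as np, cv2
from scipy.spatial.transform import Rotation as R
from plant import manip
def cam(n):
    c=manip.read_camera(n); c["R"]=R.from_euler("xyz",c["rotation"]).as_matrix(); return c
def ray(c,u,v):
    K=c["intrinsics"]; x=(u-K[0,2])/K[0,0]; y=(v-K[1,2])/K[1,1]
    a,b=x,y
    for _ in range(10):
        f=1+c["k1"]*(a*a+b*b); a,b=x/f,y/f
    return c["R"]@np.array([a,b,1.])
def pt(c,u,v,z):
    d=ray(c,u,v); o=np.array(c["xyz"]); return o+d*(z-o[2])/d[2]
def proj(c,p):
    q=c["R"].T@(np.array(p)-np.array(c["xyz"])); a,b=q[0]/q[2],q[1]/q[2]
    f=1+c["k1"]*(a*a+b*b); K=c["intrinsics"]
    return np.array([K[0,0]*a*f+K[0,2],K[1,1]*b*f+K[1,2]])
def crop(c,u0,v0,w,h,s,name,pts=[]):
    im=cv2.cvtColor(c["img"],cv2.COLOR_RGB2BGR)
    k=cv2.resize(im[v0:v0+h,u0:u0+w],None,fx=s,fy=s,interpolation=cv2.INTER_CUBIC)
    for p in pts:
        cv2.circle(k,(int((p[0]-u0+.5)*s),int((p[1]-v0+.5)*s)),2,(255,255,0),-1)
    for g in range(0,w,10): cv2.putText(k,str(u0+g),(g*s,8),0,.3,(255,255,255),1); cv2.line(k,(g*s,10),(g*s,14),(255,255,255),1)
    for g in range(10,h,10): cv2.putText(k,str(v0+g),(0,g*s+4),0,.3,(255,255,255),1)
    cv2.imwrite("pics/"+name+".png",k)
E
python3 - <<'E'
from h import *
c=cam("top")
crop(c,325,125,130,140,5,"box1")
crop(c,145,125,180,145,4,"mat1")
c=cam("scene")
crop(c,120,110,120,90,6,"sbox1")
E
```

```text
(no output)
```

View pics/box1.png

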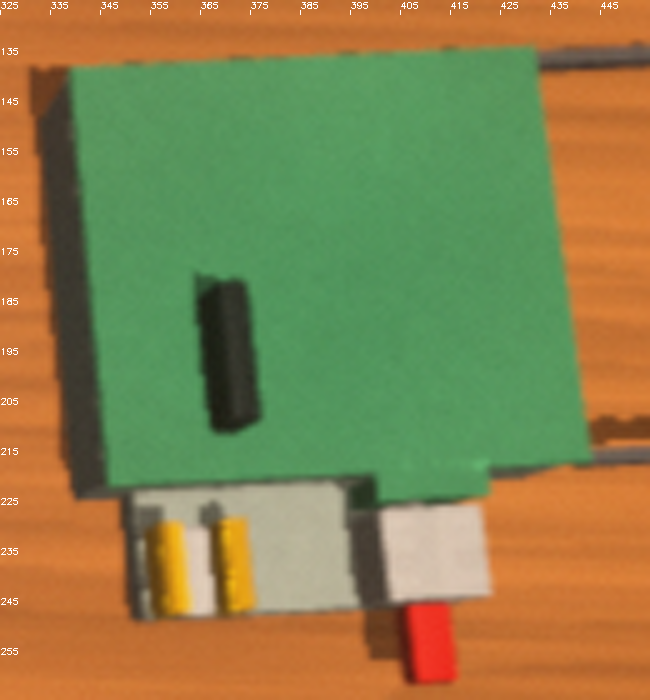

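View pics/mat1.png

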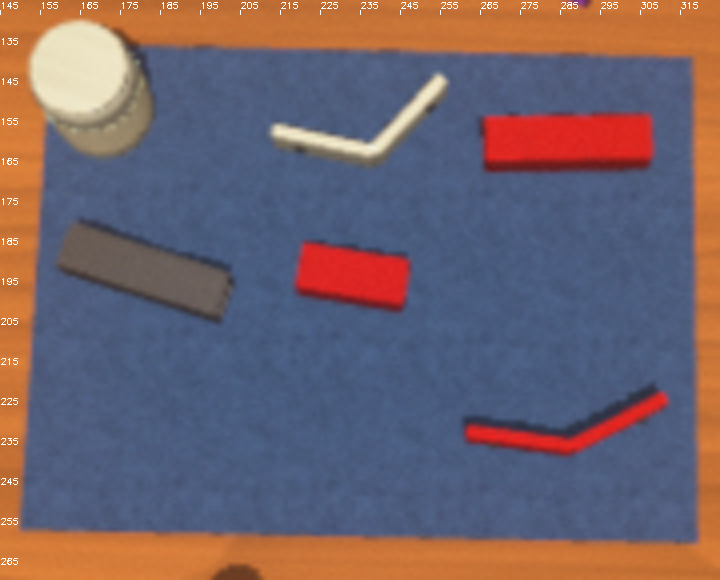

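View pics/sbox1.png

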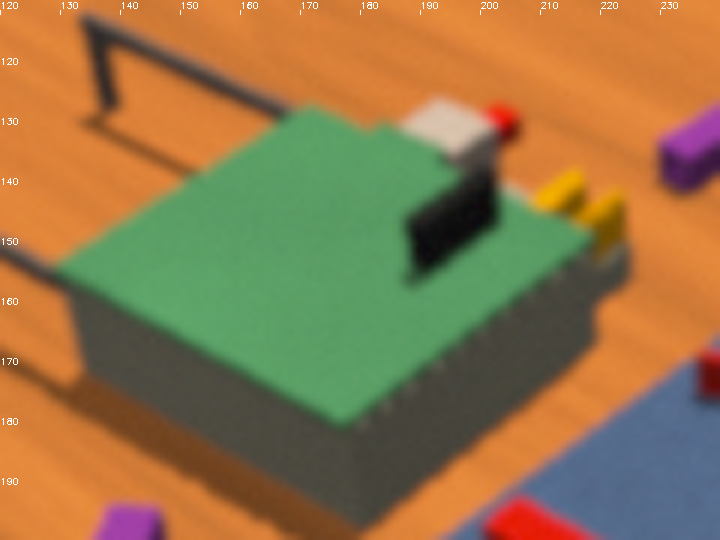

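Run:
```python
from h import *
c=cam("top")
def P(x,y,z,u0=325,v0=125,s=5): 
    p=pt(c,u0+(x+.5)/s-.5,v0+(y+.5)/s-.5,z); return p
names={}
for n,x,y,z in [("FL",70,68,.083),("FR",536,46,.083),("NR",592,457,.083),("NL",107,485,.083),
 ("blkNL",388,603,.075),("blkNR",492,595,.075),("blkFR",480,505,.075),("gripNL",409,683,.059),("gripNR",456,680,.059),("gripFL",402,605,.059),("gripFR",446,602,.059),
 ("h1",215,284,.121),("h2",243,280,.121),("h3",231,430,.121),("h4",261,418,.121),
 ("lip1",165,613,.068),("lip1r",189,611,.068),("lip2l",230,612,.068),("lip2r",256,609,.068),("baseNL",135,620,.030)]:
    p=P(x,y,z); names[n]=p; print(n,p.round(4))
d=lambda a,b: (np.linalg.norm(names[a]-names[b]).round(4), np.degrees(np.arctan2(*(names[b]-names[a])[[1,0]])).round(2))
print(d("FL","FR"),d("NL","NR"),d("NL","FL"),d("NR","FR"),d("blkNL","blkNR"),d("gripNL","gripFL"),d("gripNR","gripFR"))
print("mat")
for n,pts,z in [("alu",[(277,130),(372,155),(440,82)],.034),("redbr",[(468,432),(570,446),(664,400)],.034),("short",[(304,243),(410,259),(403,310),(297,291)],.034),("long",[(484,116),(653,115),(651,159),(485,163)],.034),("dark",[(77,220),(231,271),(219,321),(58,267)],.034),("matc",[(48,44),(693,58),(697,543),(21,528)],.004)]:
    Q=np.array([P(x,y,z,145,125,4) for x,y in pts]); print(n,Q[:,:2].round(4).tolist(),np.linalg.norm(np.diff(Q,axis=0),axis=1).round(4))
    if len(pts)==3:
        a,b=Q[0]-Q[1],Q[2]-Q[1]; print(np.degrees(np.arccos(a@b/np.linalg.norm(a)/np.linalg.norm(b))))
```

```text
FL [ 0.7021 -0.1076  0.083 ]
FR [ 0.7214 -0.347   0.083 ]
NR [ 0.5093 -0.3634  0.083 ]
NL [ 0.4885 -0.1235  0.083 ]
blkNL [ 0.4353 -0.2624  0.075 ]
blkNR [ 0.4406 -0.3138  0.075 ]
blkFR [ 0.4849 -0.31    0.075 ]
gripNL [ 0.3975 -0.277   0.059 ]
gripNR [ 0.3997 -0.3004  0.059 ]
gripFL [ 0.4359 -0.2751  0.059 ]
gripFR [ 0.438  -0.2971  0.059 ]
h1 [ 0.5822 -0.1684  0.121 ]
h2 [ 0.5846 -0.182   0.121 ]
h3 [ 0.5112 -0.1743  0.121 ]
h4 [ 0.5174 -0.1888  0.121 ]
lip1 [ 0.4279 -0.1546  0.068 ]
lip1r [ 0.4292 -0.1664  0.068 ]
lip2l [ 0.4293 -0.1867  0.068 ]
lip2r [ 0.4311 -0.1995  0.068 ]
baseNL [ 0.4269 -0.1487  0.03  ]
(np.float64(0.2401), np.float64(-85.4)) (np.float64(0.2408), np.float64(-85.05)) (np.float64(0.2143), np.float64(4.24)) (np.float64(0.2128), np.float64(4.43)) (np.float64(0.0517), np.float64(-84.06)) (np.float64(0.0384), np.float64(2.87)) (np.float64(0.0385), np.float64(4.87))
mat
alu [[0.6566, 0.2122], [0.6415, 0.149], [0.6929, 0.1057]] [0.065  0.0673]
116.63722285771028
redbr [[0.4607, 0.0815], [0.4537, 0.0163], [0.4849, -0.0436]] [0.0656 0.0675]
146.2832211170119
short [[0.5809, 0.1912], [0.5723, 0.1219], [0.5385, 0.1254], [0.549, 0.1944]] [0.0698 0.034  0.0698]
long [[0.6704, 0.0759], [0.6745, -0.0359], [0.6443, -0.0347], [0.6383, 0.0746]] [0.1119 0.0302 0.1094]
dark [[0.5919, 0.3397], [0.5609, 0.2377], [0.5278, 0.2438], [0.5603, 0.3499]] [0.1066 0.0337 0.111 ]
matc [[0.7215, 0.3743], [0.725, -0.0672], [0.3961, -0.0694], [0.3934, 0.3684]] [0.4416 0.3289 0.4378]
```

```bash
cat >> h.py <<'E'
YB=np.radians(4.6); XH=np.array([np.cos(YB),np.sin(YB),0]); YH=np.array([-np.sin(YB),np.cos(YB),0])
# box origin so that bore own y=-0.0375
O=np.array([.6053,-.2354,0])
def B(x,y,z=0): return O+x*XH+y*YH+np.array([0,0,z])
def to(p,yaw=None):
    s=manip.observe(); Rm=R.from_euler("xyz",s["tcp_rot"]).as_matrix()
    print("t",round(s["time"],2),"tcp",np.round(s["eef_pos"],4),"rpy",np.degrees(s["tcp_rot"]).round(2),"delta tool mm",(Rm.T@(np.array(p)-s["eef_pos"])*1000).round(1))
E
python3 - <<'E'
from h import *
c=cam("top")
for n,x,y in [("purp",585-13,447),("",595,447),("",574,518),("",594,518)]: print(pt(c,x/1.5625,y/1.5625,.03).round(3))
print("pingrip",B(-.19,-.0375),"via")
to(B(-.19,-.0375,.15))
E
```

```text
[ 0.334 -0.184  0.03 ]
[ 0.335 -0.221  0.03 ]
[ 0.225 -0.184  0.03 ]
[ 0.226 -0.216  0.03 ]
pingrip [ 0.41891947 -0.288017    0.        ] via
t 0.3 tcp [0.1544 0.6054 0.2309] rpy [-179.96   -0.    165.69] delta tool mm [-477.2 -800.2   81.4]
```

>>> arm_command:
  moves:
    - {"delta_pos":[0,0,0],"rotation":[0,0,-6.3],"fingers":0}
    - {"delta_pos":[0,0,0],"rotation":[0,0,-6.3],"fingers":0}
    - {"delta_pos":[0,0,0],"rotation":[0,0,-6.3],"fingers":0}
    - {"delta_pos":[0,0,0],"rotation":[0,0,0],"fingers":0}

```text
time: 0.7
eef_pos: [0.1545, 0.6055, 0.2312]
tcp_rot: [-3.141, -0.0, -3.062]
ft_force: [-0.1, 0.5, 0.7]
opening: 0.0426
```

>>> arm_command:
  moves:
    - {"delta_pos":[-28,-39,2],"rotation":[0,0,0],"fingers":0}
    - {"delta_pos":[-28,-39,2],"rotation":[0,0,0],"fingers":0}
    - {"delta_pos":[-28,-39,2],"rotation":[0,0,0],"fingers":0}
    - {"delta_pos":[-28,-39,2],"rotation":[0,0,0],"fingers":0}
    - {"delta_pos":[-28,-39,2],"rotation":[0,0,0],"fingers":0}

```text
time: 1.2
eef_pos: [0.3105, 0.4209, 0.2214]
tcp_rot: [3.141, 0.001, -3.064]
ft_force: [0.1, 1.2, -0.3]
opening: 0.043
```

>>> arm_command:
  moves:
    - {"delta_pos":[-28,-39,2],"rotation":[0,0,0],"fingers":0}
    - {"delta_pos":[-28,-39,2],"rotation":[0,0,0],"fingers":0}
    - {"delta_pos":[-28,-39,2],"rotation":[0,0,0],"fingers":0}
    - {"delta_pos":[-28,-39,2],"rotation":[0,0,0],"fingers":0}
    - {"delta_pos":[-28,-39,2],"rotation":[0,0,0],"fingers":0}

```text
time: 1.7
eef_pos: [0.4658, 0.2376, 0.2115]
tcp_rot: [3.141, 0.001, -3.064]
ft_force: [-0.7, 0.1, -0.7]
opening: 0.0427
```

Run:
```python
from h import *
to(B(-.19,-.0375,.15))
```

```text
t 1.7 tcp [0.4658 0.2376 0.2115] rpy [ 1.7998e+02  5.0000e-02 -1.7557e+02] delta tool mm [  87.4 -520.4   61.3]
```

>>> arm_command:
  moves:
    - {"delta_pos":[8,-47,4],"rotation":[0,0,0],"fingers":0}
    - {"delta_pos":[8,-47,4],"rotation":[0,0,0],"fingers":0}
    - {"delta_pos":[8,-47,4],"rotation":[0,0,0],"fingers":0}
    - {"delta_pos":[8,-47,4],"rotation":[0,0,0],"fingers":0}
    - {"delta_pos":[8,-47,4],"rotation":[0,0,0],"fingers":0}

```text
time: 2.2
eef_pos: [0.4433, 0.0, 0.1914]
tcp_rot: [-3.141, 0.001, -3.064]
ft_force: [1.9, 0.3, 0.0]
opening: 0.0425
```

>>> arm_command:
  moves:
    - {"delta_pos":[8,-47,4],"rotation":[0,0,0],"fingers":0}
    - {"delta_pos":[8,-47,4],"rotation":[0,0,0],"fingers":0}
    - {"delta_pos":[8,-47,4],"rotation":[0,0,0],"fingers":0}
    - {"delta_pos":[8,-47,4],"rotation":[0,0,0],"fingers":0}
    - {"delta_pos":[8,-47,4],"rotation":[0,0,0],"fingers":0}

```text
time: 2.7
eef_pos: [0.4221, -0.2377, 0.1715]
tcp_rot: [-3.141, 0.001, -3.065]
ft_force: [0.8, 0.9, 0.6]
opening: 0.0424
```

Run:
```python
from h import *
to(B(-.19,-.0375,.15))
c=cam("top"); crop(c,325,125,130,140,5,"box2",[proj(c,B(-.19,-.0375,.059)),proj(c,B(-.17,-.0375,.048)),proj(c,B(-.17,.0725,.062))])
to(B(-.19,-.0375,.15))
```

```text
t 2.7 tcp [ 0.4221 -0.2377  0.1715] rpy [-1.7997e+02  5.0000e-02 -1.7559e+02] delta tool mm [  7.1 -49.9  21.5]
t 2.75 tcp [ 0.421  -0.2436  0.1711] rpy [-1.7970e+02 -7.0000e-02 -1.7587e+02] delta tool mm [  5.2 -44.1  21.3]
```

View pics/box2.png

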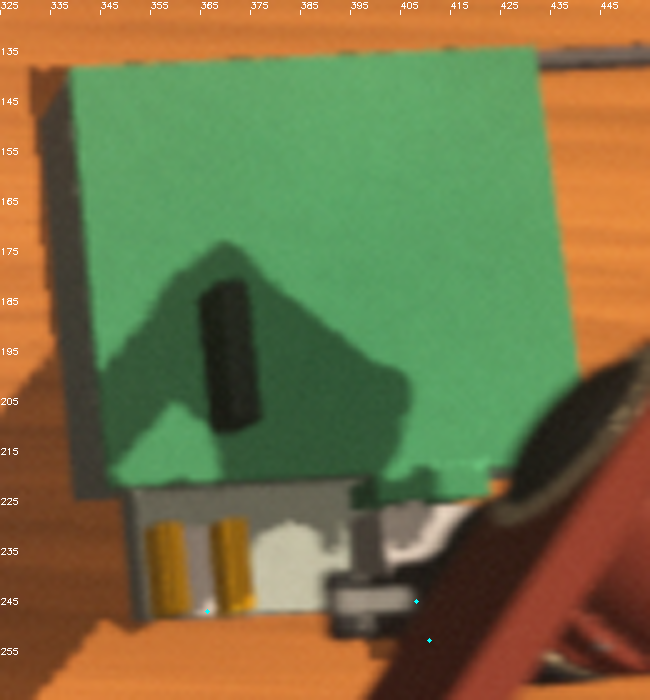

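>>> arm_command:
  moves:
    - {"delta_pos":[4,-21,10],"rotation":[0,0,0],"fingers":0}
    - {"delta_pos":[2,-18,10],"rotation":[0,0,0],"fingers":0}
    - {"delta_pos":[0,0,0],"rotation":[0,0,0],"fingers":0}
    - {"delta_pos":[0,0,0],"rotation":[0,0,0],"fingers":0}

```text
time: 3.15
eef_pos: [0.4196, -0.2748, 0.1512]
tcp_rot: [3.141, -0.0, -3.064]
ft_force: [0.4, -0.7, -0.8]
opening: 0.0428
```

Run:
```python
from h import *
to(B(-.19,-.0375,.029))
c=cam("scene"); crop(c,130,80,130,100,6,"s2",[proj(c,B(-.19,-.0375,.059)),proj(c,B(-.17,-.0375,.048)),proj(c,B(-.17,.0725,.042)),proj(c,B(-.21,-.0375,.048))])
```

```text
t 3.15 tcp [ 0.4196 -0.2748  0.1512] rpy [ 1.7995e+02 -2.0000e-02 -1.7553e+02] delta tool mm [  1.7 -13.2 122.1]
```

View pics/s2.png

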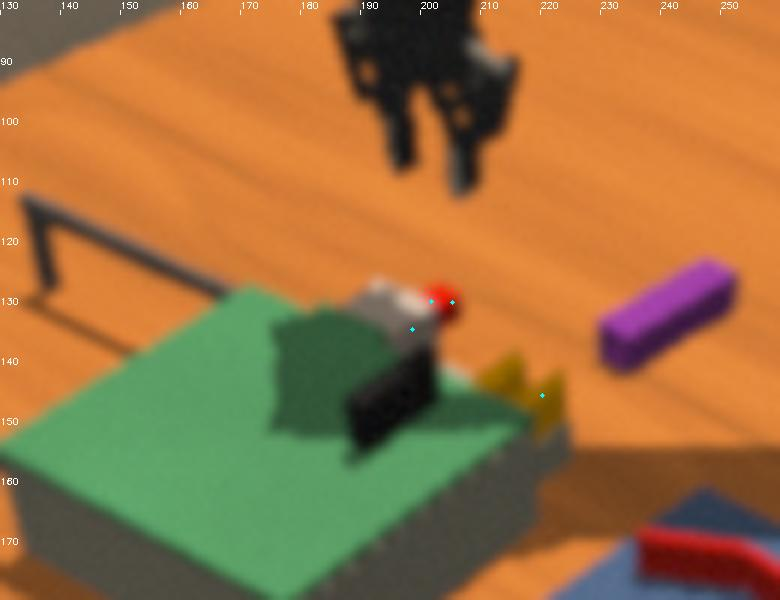

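>>> arm_command:
  moves:
    - {"delta_pos":[2,-13,30],"rotation":[0,0,0],"fingers":0}
    - {"delta_pos":[0,0,40],"rotation":[0,0,0],"fingers":0}
    - {"delta_pos":[0,0,0],"rotation":[0,0,0],"fingers":0}
    - {"delta_pos":[0,0,0],"rotation":[0,0,0],"fingers":0}

```text
time: 3.6
eef_pos: [0.4188, -0.2872, 0.0816]
tcp_rot: [3.141, -0.001, -3.061]
ft_force: [-0.2, 0.6, 1.1]
opening: 0.0428
```

Run:
```python
from h import *
to(B(-.19,-.0375,.029))
c=cam("scene"); crop(c,130,80,130,100,6,"s2",[proj(c,B(-.19,-.0375,.059))])
```

```text
t 3.6 tcp [ 0.4188 -0.2872  0.0816] rpy [ 1.7994e+02 -4.0000e-02 -1.7538e+02] delta tool mm [-0.  -0.9 52.6]
```

View pics/s2.png

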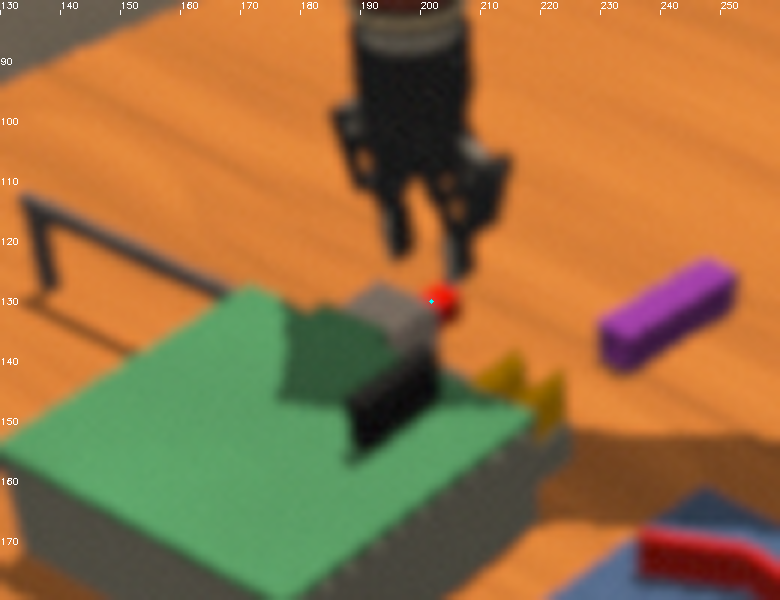

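>>> arm_command:
  moves:
    - {"delta_pos":[0,0,26],"rotation":[0,0,0],"fingers":0}
    - {"delta_pos":[0,0,26],"rotation":[0,0,0],"fingers":0}
    - {"delta_pos":[0,0,0],"rotation":[0,0,0],"fingers":0}
    - {"delta_pos":[0,0,0],"rotation":[0,0,0],"fingers":0.3}
    - {"delta_pos":[0,0,0],"rotation":[0,0,0],"fingers":1}

```text
time: 4.15
eef_pos: [0.4204, -0.2893, 0.0321]
tcp_rot: [-3.139, 0.003, -3.061]
ft_force: [-0.9, 0.3, 1.8]
opening: 0.021
```

>>> arm_command:
  moves:
    - {"delta_pos":[0,0,0],"rotation":[0,0,0],"fingers":1}
    - {"delta_pos":[0,0,0],"rotation":[0,0,0],"fingers":1}
    - {"delta_pos":[0,0,0],"rotation":[0,0,0],"fingers":1}

```text
time: 4.45
eef_pos: [0.4204, -0.2894, 0.0319]
tcp_rot: [-3.139, 0.003, -3.062]
ft_force: [-0.6, 1.5, 6.7]
opening: 0.0209
```

>>> arm_command:
  moves:
    - {"delta_pos":[15,0,0],"rotation":[0,0,0],"fingers":1}
    - {"delta_pos":[15,0,0],"rotation":[0,0,0],"fingers":1}
    - {"delta_pos":[15,0,0],"rotation":[0,0,0],"fingers":1}
    - {"delta_pos":[15,0,0],"rotation":[0,0,0],"fingers":1}
    - {"delta_pos":[10,0,0],"rotation":[0,0,0],"fingers":1}

```text
time: 4.95
eef_pos: [0.3467, -0.2933, 0.0288]
tcp_rot: [3.141, -0.002, -3.062]
ft_force: [0.4, 0.1, -1.2]
opening: 0.0208
```

>>> arm_command:
  moves:
    - {"delta_pos":[0,0,0],"rotation":[0,0,0],"fingers":1}
    - {"delta_pos":[0,0,0],"rotation":[0,0,0],"fingers":1}

```text
time: 5.15
eef_pos: [0.3479, -0.293, 0.0283]
tcp_rot: [3.14, -0.002, -3.062]
ft_force: [-0.1, -0.3, 0.1]
opening: 0.0206
```

Run:
```python
from h import *
to(B(-.26,-.0375,.08))
c=cam("scene"); crop(c,150,80,130,100,6,"s3");
```

```text
t 5.15 tcp [ 0.3479 -0.293   0.0283] rpy [ 1.7990e+02 -9.0000e-02 -1.7545e+02] delta tool mm [ -1.1  -0.6 -51.7]
```

View pics/s3.png

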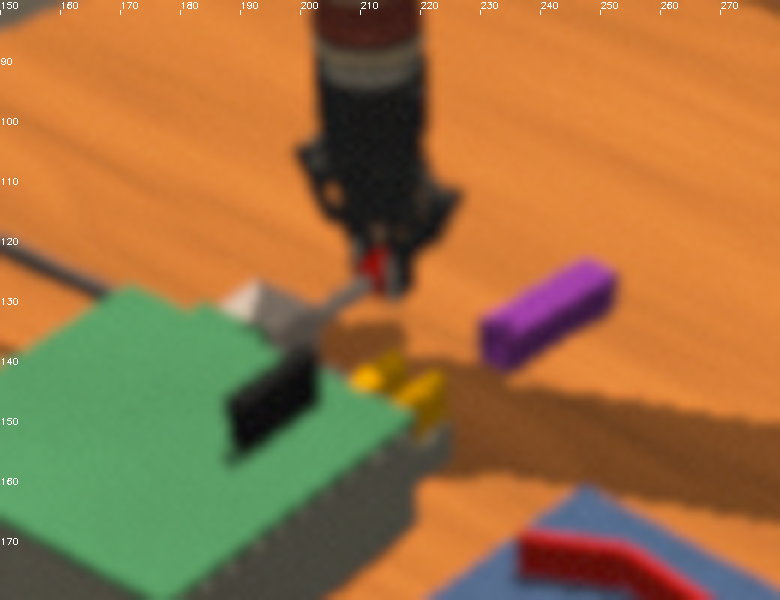

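>>> arm_command:
  moves:
    - {"delta_pos":[0,0,-25],"rotation":[0,0,0],"fingers":1}
    - {"delta_pos":[0,0,-23],"rotation":[0,0,0],"fingers":1}
    - {"delta_pos":[0,36,0],"rotation":[0,0,0],"fingers":1}
    - {"delta_pos":[0,36,0],"rotation":[0,0,0],"fingers":1}
    - {"delta_pos":[0,36.4,0],"rotation":[0,0,0],"fingers":1}

```text
time: 5.7
eef_pos: [0.3403, -0.1845, 0.0772]
tcp_rot: [3.141, -0.0, -3.062]
ft_force: [0.7, 0.4, -1.4]
opening: 0.021
```

>>> arm_command:
  moves:
    - {"delta_pos":[-34,0,0],"rotation":[0,0,0],"fingers":1}
    - {"delta_pos":[-34,0,0],"rotation":[0,0,0],"fingers":1}
    - {"delta_pos":[0,0,0],"rotation":[0,0,0],"fingers":1}
    - {"delta_pos":[0,0,0],"rotation":[0,0,0],"fingers":1}
    - {"delta_pos":[0,0,0],"rotation":[0,0,0],"fingers":1}

```text
time: 6.2
eef_pos: [0.4075, -0.18, 0.0767]
tcp_rot: [3.141, -0.001, -3.061]
ft_force: [-0.6, 0.7, -0.7]
opening: 0.0207
```

Run:
```python
from h import *
to(B(-.1926,.0715,.026))
c=cam("scene"); crop(c,150,80,130,100,6,"s4"); c=cam("top"); crop(c,325,180,100,100,6,"t4")
```

```text
t 6.2 tcp [ 0.4075 -0.18    0.0767] rpy [ 1.7995e+02 -9.0000e-02 -1.7540e+02] delta tool mm [-0.2  0.3 50.7]
```

View pics/s4.png

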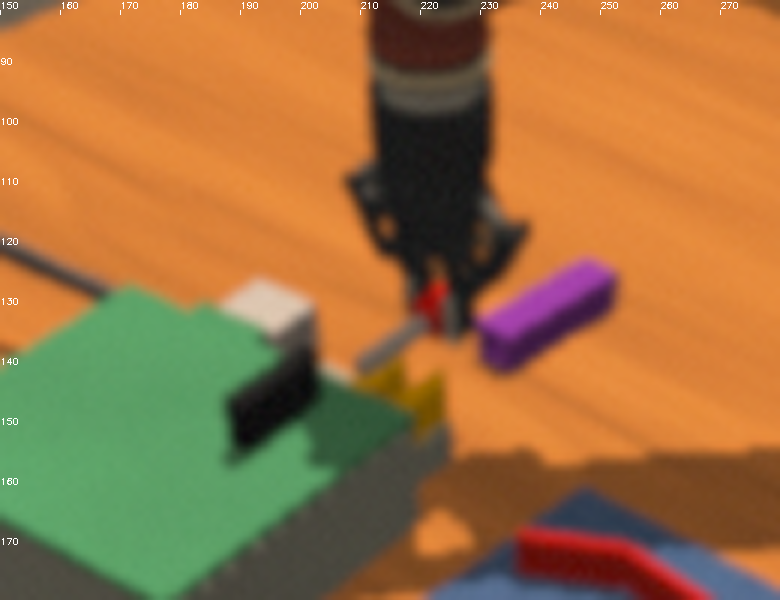

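View pics/t4.png

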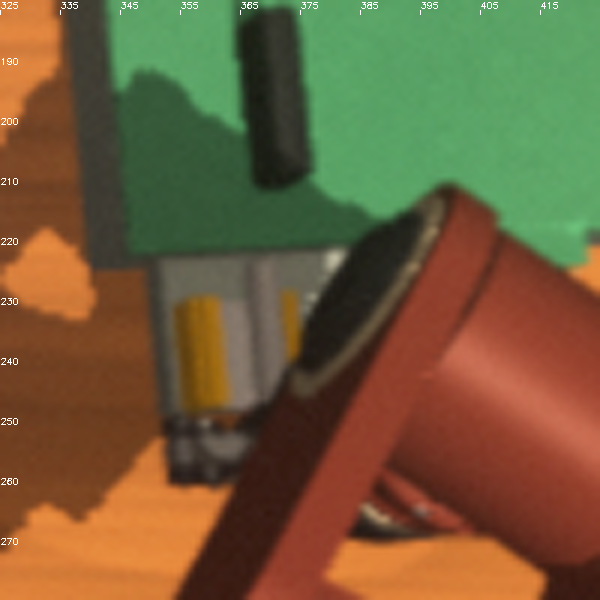

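Run:
```python
from h import *
c=cam("top")
print([proj(c,B(x,.0715,.093)).round(1) for x in(-.114,-.13,-.15,-.17)], [proj(c,B(-.17,.0725+d,.068)).round(1) for d in(-.01,.01,0)])
for uv in [(368.2,224),(368.8,230)]:
    p=pt(c,*uv,.098)-O; print(p@XH,p@YH)
```

```text
[array([367.4, 222.7]), array([368.1, 229.2]), array([368.9, 237.5]), array([369.8, 245.8])] [array([370.6, 246.4]), array([362.5, 246.8]), array([366.6, 246.6])]
-0.11788673823341098 0.07131856668278744
-0.13244353508399379 0.07138465598828335
```

>>> arm_command:
  moves:
    - {"delta_pos":[0,1,15],"rotation":[0,0,0],"fingers":1}
    - {"delta_pos":[0,0,15],"rotation":[0,0,0],"fingers":1}
    - {"delta_pos":[0,0,10],"rotation":[0,0,0],"fingers":1}
    - {"delta_pos":[0,0,7],"rotation":[0,0,0],"fingers":1}
    - {"delta_pos":[0,0,0],"rotation":[0,0,0],"fingers":1}

```text
time: 6.85
eef_pos: [0.4073, -0.1789, 0.0293]
tcp_rot: [3.14, -0.002, -3.062]
ft_force: [0.6, -0.2, -0.8]
opening: 0.0206
```

Run:
```python
from h import *
to(B(-.1926,.0715,.026))
c=cam("scene"); crop(c,150,80,130,100,6,"s5"); c=cam("top"); crop(c,325,180,100,100,6,"t5")
```

```text
t 6.85 tcp [ 0.4073 -0.1789  0.0293] rpy [ 1.7993e+02 -9.0000e-02 -1.7543e+02] delta tool mm [-0.3 -0.7  3.3]
```

View pics/s5.png

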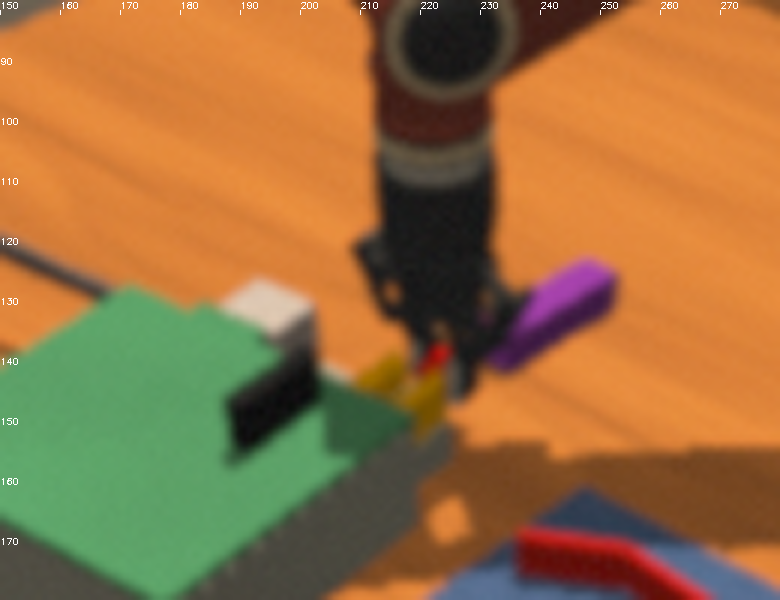

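View pics/t5.png

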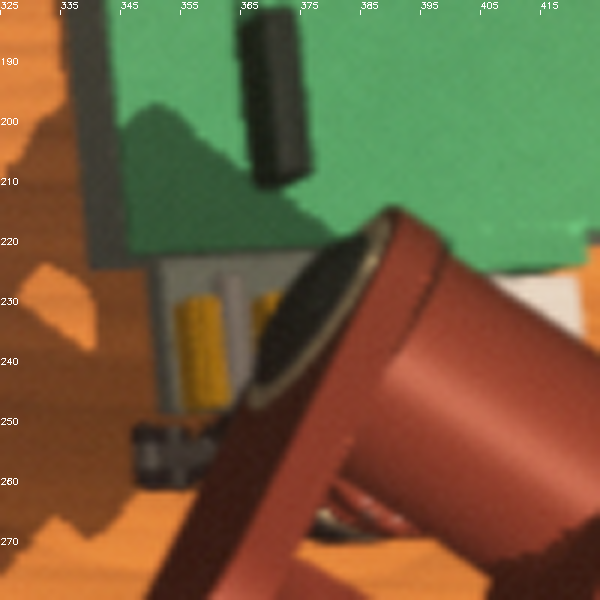

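>>> arm_command:
  moves:
    - {"delta_pos":[0,0,2],"rotation":[0,0,0],"fingers":1}
    - {"delta_pos":[0,0,1],"rotation":[0,0,0],"fingers":1}
    - {"delta_pos":[0,0,0],"rotation":[0,0,0],"fingers":1}
    - {"delta_pos":[0,0,0],"rotation":[0,0,0],"fingers":1}

```text
time: 7.35
eef_pos: [0.4082, -0.1793, 0.0275]
tcp_rot: [-3.141, 0.0, -3.062]
ft_force: [0.1, 0.2, -1.2]
opening: 0.0207
```

>>> arm_command:
  moves:
    - {"delta_pos":[0,0,2],"rotation":[0,0,0],"fingers":1}
    - {"delta_pos":[0,0,0],"rotation":[0,0,0],"fingers":1}
    - {"delta_pos":[0,0,0],"rotation":[0,0,0],"fingers":1}

```text
time: 7.65
eef_pos: [0.4085, -0.1795, 0.0261]
tcp_rot: [-3.141, 0.0, -3.061]
ft_force: [-2.7, 0.9, 5.9]
opening: 0.0211
```

Contact (6 N up). Release.

>>> arm_command:
  moves:
    - {"delta_pos":[0,0,0],"rotation":[0,0,0],"fingers":0.2}
    - {"delta_pos":[0,0,0],"rotation":[0,0,0],"fingers":0.2}
    - {"delta_pos":[0,0,0],"rotation":[0,0,0],"fingers":0.0}
    - {"delta_pos":[0,0,0],"rotation":[0,0,0],"fingers":0}
    - {"delta_pos":[0,0,-20],"rotation":[0,0,0],"fingers":0}

```text
time: 8.15
eef_pos: [0.4058, -0.1778, 0.0427]
tcp_rot: [3.138, -0.005, -3.062]
ft_force: [-0.3, -0.6, 0.0]
opening: 0.0427
```

>>> arm_command:
  moves:
    - {"delta_pos":[0,0,-40],"rotation":[0,0,0],"fingers":0}
    - {"delta_pos":[0,0,-40],"rotation":[0,0,0],"fingers":0}
    - {"delta_pos":[0,0,-40],"rotation":[0,0,0],"fingers":0}
    - {"delta_pos":[0,40,0],"rotation":[0,0,0],"fingers":0}
    - {"delta_pos":[0,40,0],"rotation":[0,0,0],"fingers":0}

```text
time: 8.65
eef_pos: [0.4026, -0.0996, 0.1675]
tcp_rot: [-3.14, 0.004, -3.064]
ft_force: [-0.1, -0.1, 0.6]
opening: 0.0426
```

Run:
```python
from h import *
c=cam("scene"); crop(c,150,80,130,100,6,"s6"); c=cam("top"); crop(c,325,180,100,100,6,"t6",[proj(c,B(-.17,.0725,.049)),proj(c,B(-.21,.0725,.053))])
to(B(-.02,.048,.14))
```

```text
t 8.75 tcp [ 0.4014 -0.0965  0.1653] rpy [ 1.7995e+02  5.0000e-02 -1.7517e+02] delta tool mm [-171.7 -107.5   25.4]
```

View pics/s6.png

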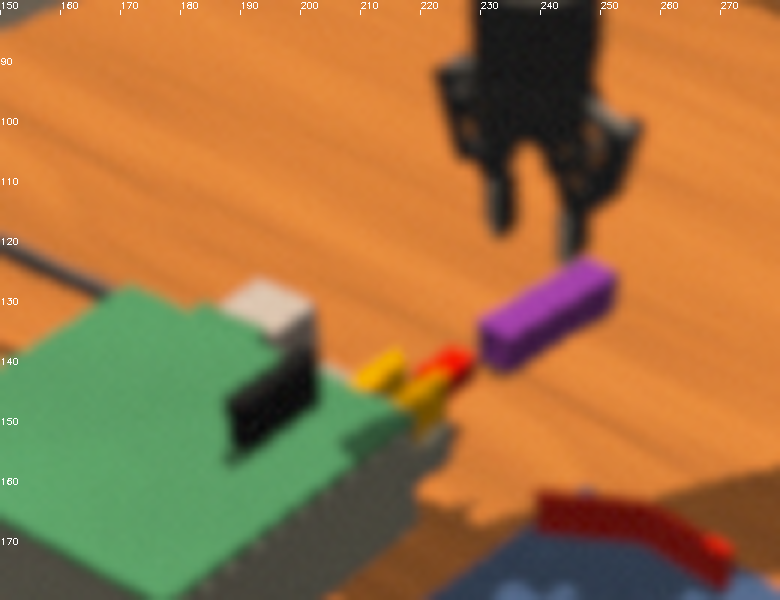

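View pics/t6.png

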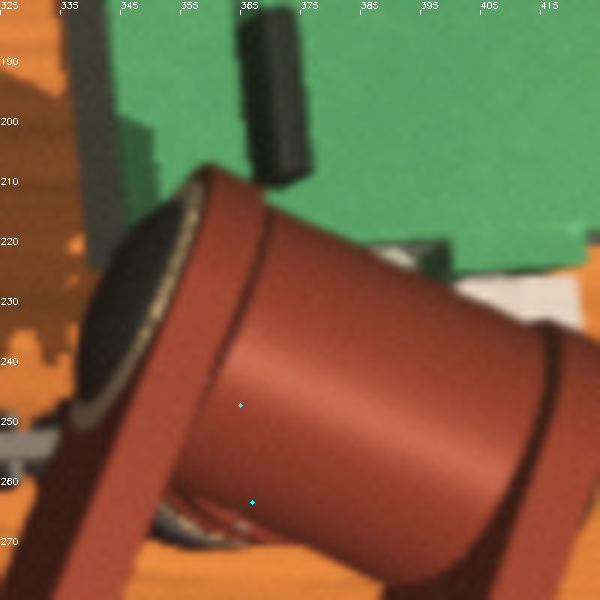

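Run:
```python
from h import *
to(B(-.052,.061,.16))
```

```text
t 8.75 tcp [ 0.4014 -0.0965  0.1653] rpy [ 1.7995e+02  5.0000e-02 -1.7517e+02] delta tool mm [-139.7  -94.4    5.4]
```

>>> arm_command:
  moves:
    - {"delta_pos":[-35,-23.5,0],"rotation":[0,0,0],"fingers":0}
    - {"delta_pos":[-35,-23.5,0],"rotation":[0,0,0],"fingers":0}
    - {"delta_pos":[-35,-23.5,0],"rotation":[0,0,0],"fingers":0}
    - {"delta_pos":[-35,-23.5,0],"rotation":[0,0,0],"fingers":0}
    - {"delta_pos":[0,0,0],"rotation":[0,0,0],"fingers":0}

```text
time: 9.25
eef_pos: [0.5513, -0.1846, 0.1633]
tcp_rot: [3.141, -0.002, -3.063]
ft_force: [-0.7, 0.2, 0.8]
opening: 0.0429
```

Run:
```python
from h import *
to(B(-.052,.061,.092))
c=cam("scene"); crop(c,130,80,130,100,6,"s7")
```

```text
t 9.25 tcp [ 0.5513 -0.1846  0.1633] rpy [ 1.7998e+02 -9.0000e-02 -1.7549e+02] delta tool mm [ 2.2  6.  71.3]
```

View pics/s7.png

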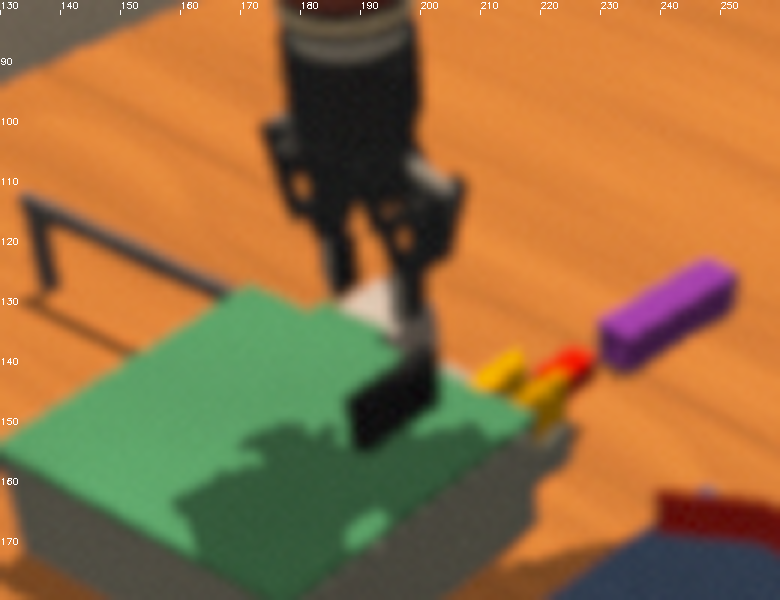

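>>> arm_command:
  moves:
    - {"delta_pos":[2,6,20],"rotation":[0,0,0],"fingers":0}
    - {"delta_pos":[0,0,25],"rotation":[0,0,0],"fingers":0}
    - {"delta_pos":[0,0,23],"rotation":[0,0,0],"fingers":0}
    - {"delta_pos":[0,0,0],"rotation":[0,0,0],"fingers":0}
    - {"delta_pos":[0,0,0],"rotation":[0,0,0],"fingers":0.5}

```text
time: 9.8
eef_pos: [0.5456, -0.176, 0.0975]
tcp_rot: [3.141, -0.001, -3.062]
ft_force: [0.5, -1.0, -0.5]
opening: 0.0297
```

>>> arm_command:
  moves:
    - {"delta_pos":[0,0,0],"rotation":[0,0,0],"fingers":1}
    - {"delta_pos":[0,0,0],"rotation":[0,0,0],"fingers":1}
    - {"delta_pos":[0,0,0],"rotation":[0,0,0],"fingers":1}

```text
time: 10.1
eef_pos: [0.5467, -0.1797, 0.099]
tcp_rot: [-3.134, 0.002, -3.062]
ft_force: [-0.1, -11.0, -6.2]
opening: 0.0149
```

>>> arm_command:
  moves:
    - {"delta_pos":[0,-20,0],"rotation":[0,0,0],"fingers":1}
    - {"delta_pos":[0,-30,0],"rotation":[0,0,0],"fingers":1}
    - {"delta_pos":[0,-30,0],"rotation":[0,0,0],"fingers":1}
    - {"delta_pos":[0,-30,0],"rotation":[0,0,0],"fingers":1}
    - {"delta_pos":[0,-30,0],"rotation":[0,0,0],"fingers":1}

```text
time: 10.6
eef_pos: [0.5574, -0.3175, 0.099]
tcp_rot: [3.141, 0.0, -3.062]
ft_force: [-1.9, 3.6, 2.6]
opening: 0.0149
```

Run:
```python
from h import *
s=manip.observe(); p=s["eef_pos"]-O; print(p@XH,p@YH,s["ft_force"],s["opening"])
c=cam("scene"); crop(c,50,80,200,130,4,"s8")
```

```text
-0.05429142138709727 -0.07797376702109868 [-1.91449034  3.58438714  2.64662323] 0.01492243901926929
```

View pics/s8.png

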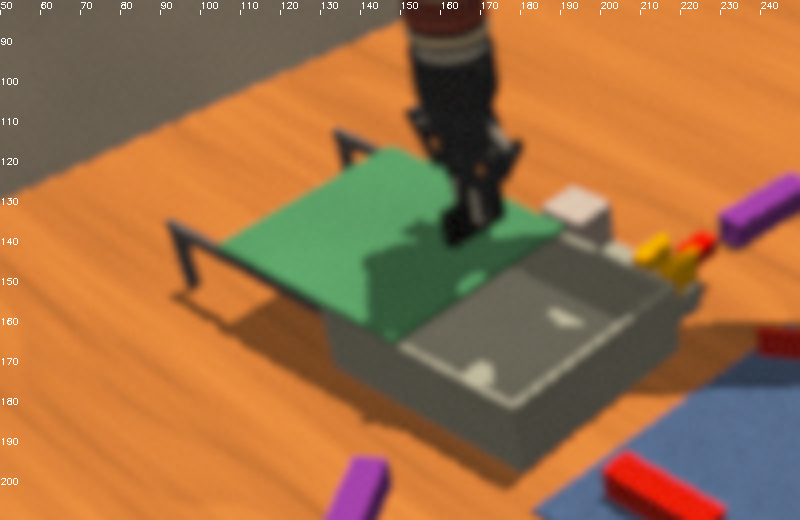

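>>> arm_command:
  moves:
    - {"delta_pos":[0,-25,0],"rotation":[0,0,0],"fingers":1}
    - {"delta_pos":[0,-25,0],"rotation":[0,0,0],"fingers":1}
    - {"delta_pos":[0,-18,0],"rotation":[0,0,0],"fingers":1}
    - {"delta_pos":[0,-5,0],"rotation":[0,0,0],"fingers":1}
    - {"delta_pos":[0,0,0],"rotation":[0,0,0],"fingers":1}

```text
time: 11.15
eef_pos: [0.5633, -0.3907, 0.099]
tcp_rot: [-3.138, 0.0, -3.062]
ft_force: [-4.4, -1.8, 5.9]
opening: 0.0146
```

Run:
```python
from h import *
s=manip.observe(); p=s["eef_pos"]-O; print(p@XH,p@YH,s["ft_force"],s["opening"])
```

```text
-0.05436959398486357 -0.15146258331900384 [-4.43395527 -1.79673801  5.93174435] 0.014607413469409858
```

>>> arm_command:
  moves:
    - {"delta_pos":[0,0,0],"rotation":[0,0,0],"fingers":0}
    - {"delta_pos":[0,0,0],"rotation":[0,0,0],"fingers":0}
    - {"delta_pos":[0,0,0],"rotation":[0,0,0],"fingers":0}
    - {"delta_pos":[0,0,-40],"rotation":[0,0,0],"fingers":0}
    - {"delta_pos":[0,0,-40],"rotation":[0,0,0],"fingers":0}

```text
time: 11.65
eef_pos: [0.5626, -0.3869, 0.1757]
tcp_rot: [3.138, -0.003, -3.061]
ft_force: [0.5, -0.7, 0.7]
opening: 0.0426
```

Run:
```python
from h import *
c=cam("top"); crop(c,145,125,180,145,4,"t9"); cv2.imwrite("pics/t9f.png",cv2.cvtColor(c["img"],cv2.COLOR_RGB2BGR)); crop(c,325,125,130,140,5,"t9b")
```

```text
(no output)
```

View pics/t9.png

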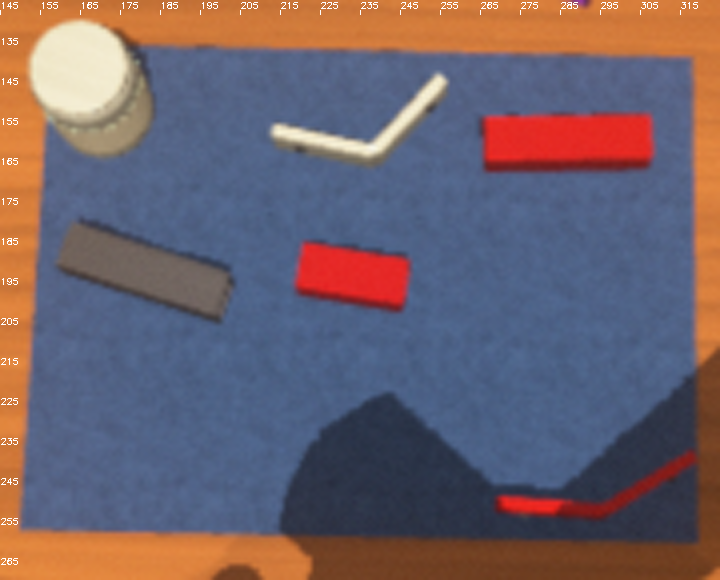

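View pics/t9b.png

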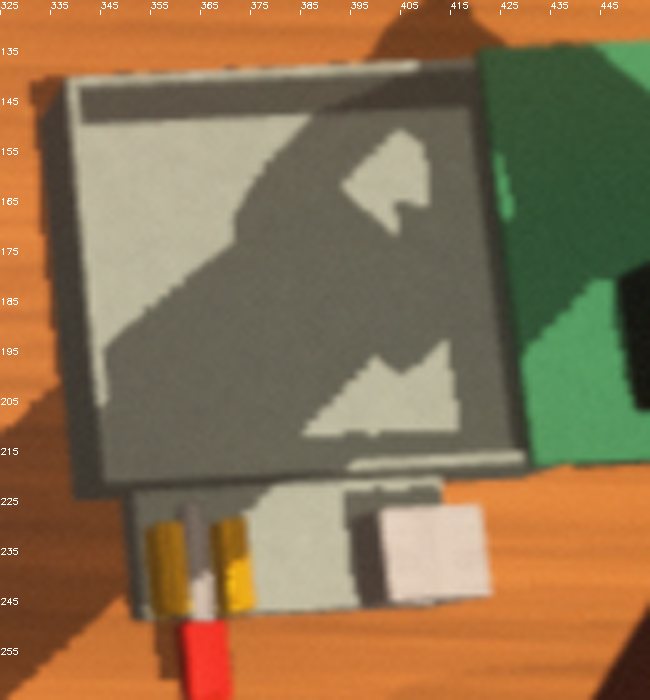

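Run:
```python
from h import *
c=cam("top")
def P(x,y,z,u0=325,v0=125,s=5): return pt(c,u0+(x+.5)/s-.5,v0+(y+.5)/s-.5,z)
for n,x,y,z in [("shL",184,621,.053),("shR",227,620,.053),("handle",632,340,.121),("covTL",480,48,.083),("covBL",533,468,.083)]:
    p=P(x,y,z); q=p-O; print(n,p.round(4),(q@XH).round(4),(q@YH).round(4))
for n,pts in [("red",[(498,502),(602,512),(696,457)]),("alu",[(277,130),(372,155),(440,82)])]:
    Q=[P(x,y,.034,145,125,4) for x,y in pts]
    print(n,np.round(Q,4).tolist())
    for a in (0,2):
        d=Q[a]-Q[1]; print(" len",np.linalg.norm(d).round(4),"dir",np.degrees(np.arctan2(d[1],d[0])).round(1),"pt25",(Q[1]+d/np.linalg.norm(d)*.025).round(4))
s=manip.observe(); print(np.degrees(s["joint_pos"]).round(1)); to(B(0,0,.2))
```

```text
shL [ 0.4254 -0.1678  0.053 ] -0.1739 0.0818
shR [ 0.4265 -0.1893  0.053 ] -0.1745 0.0603
handle [ 0.5606 -0.3687  0.121 ] -0.0552 -0.1293
covTL [ 0.7194 -0.3181  0.083 ] 0.1071 -0.0916
covBL [ 0.5029 -0.3339  0.083 ] -0.1099 -0.09
red [[0.4169, 0.0615, 0.034], [0.4125, -0.0044, 0.034], [0.4489, -0.064, 0.034]]
 len 0.0661 dir 86.2 pt25 [0.4141 0.0205 0.034 ]
 len 0.0699 dir -58.5 pt25 [ 0.4255 -0.0258  0.034 ]
alu [[0.6566, 0.2122, 0.034], [0.6415, 0.149, 0.034], [0.6929, 0.1057, 0.034]]
 len 0.065 dir 76.5 pt25 [0.6473 0.1733 0.034 ]
 len 0.0673 dir -40.1 pt25 [0.6606 0.1329 0.034 ]
[ -40.8   12.6   86.3    0.    80.3 -135.4]
t 11.75 tcp [ 0.5667 -0.3904  0.1856] rpy [-179.48    0.55 -175.36] delta tool mm [-51.1 151.3 -15.3]
```

>>> arm_command:
  moves:
    - {"delta_pos":[0,0,0],"rotation":[0,0,8.2],"fingers":0}
    - {"delta_pos":[0,0,0],"rotation":[0,0,8.2],"fingers":0}
    - {"delta_pos":[0,0,0],"rotation":[0,0,8.2],"fingers":0}
    - {"delta_pos":[0,0,0],"rotation":[0,0,8.2],"fingers":0}
    - {"delta_pos":[0,0,0],"rotation":[0,0,8.2],"fingers":0}

```text
time: 12.25
eef_pos: [0.5636, -0.3878, 0.1768]
tcp_rot: [3.141, -0.0, 2.501]
ft_force: [0.7, 0.1, 0.0]
opening: 0.0424
```

>>> arm_command:
  moves:
    - {"delta_pos":[0,0,0],"rotation":[0,0,8.2],"fingers":0}
    - {"delta_pos":[0,0,0],"rotation":[0,0,8.2],"fingers":0}
    - {"delta_pos":[0,0,0],"rotation":[0,0,8.2],"fingers":0}
    - {"delta_pos":[0,0,0],"rotation":[0,0,8.2],"fingers":0}
    - {"delta_pos":[0,0,0],"rotation":[0,0,8.2],"fingers":0}

```text
time: 12.75
eef_pos: [0.5636, -0.3878, 0.1767]
tcp_rot: [3.141, -0.0, 1.785]
ft_force: [0.4, 0.2, 0.2]
opening: 0.0427
```

>>> arm_command:
  moves:
    - {"delta_pos":[0,0,0],"rotation":[0,0,8.2],"fingers":0}
    - {"delta_pos":[0,0,0],"rotation":[0,0,8.2],"fingers":0}
    - {"delta_pos":[0,0,0],"rotation":[0,0,0],"fingers":0}
    - {"delta_pos":[0,0,0],"rotation":[0,0,0],"fingers":0}

```text
time: 13.15
eef_pos: [0.5634, -0.3881, 0.177]
tcp_rot: [-3.142, -0.0, 1.508]
ft_force: [-0.6, 0.5, -0.2]
opening: 0.0428
```

Run:
```python
from h import *
to([.414,.0165,.12])
c=cam("top")
print(pt(c,203.5,281,.06), np.degrees(manip.observe()["joint_pos"]).round(1))
```

```text
t 13.15 tcp [ 0.5634 -0.3881  0.177 ] rpy [-1.800e+02 -1.000e-02  8.639e+01] delta tool mm [ 394.3 -174.6   57.1]
[0.33591385 0.22080424 0.06      ] [-40.8  12.9  86.8   0.   80.3 -37.1]
```

>>> arm_command:
  moves:
    - {"delta_pos":[44,-19.4,0],"rotation":[0,0,0],"fingers":0}
    - {"delta_pos":[44,-19.4,0],"rotation":[0,0,0],"fingers":0}
    - {"delta_pos":[44,-19.4,0],"rotation":[0,0,0],"fingers":0}
    - {"delta_pos":[44,-19.4,0],"rotation":[0,0,0],"fingers":0}
    - {"delta_pos":[44,-19.4,0],"rotation":[0,0,0],"fingers":0}

```text
time: 13.7
eef_pos: [0.4803, -0.1609, 0.1772]
tcp_rot: [3.141, -0.0, 1.506]
ft_force: [0.1, 0.6, 1.2]
opening: 0.0425
```

>>> arm_command:
  moves:
    - {"delta_pos":[44,-19.4,10],"rotation":[0,0,0],"fingers":0}
    - {"delta_pos":[44,-19.4,15],"rotation":[0,0,0],"fingers":0}
    - {"delta_pos":[43,-19.4,15],"rotation":[0,0,0],"fingers":0}
    - {"delta_pos":[43,-19.4,15],"rotation":[0,0,0],"fingers":0}
    - {"delta_pos":[0,0,0],"rotation":[0,0,0],"fingers":0}

```text
time: 14.2
eef_pos: [0.4118, 0.0201, 0.1194]
tcp_rot: [-3.137, -0.002, 1.513]
ft_force: [-0.1, -0.7, -0.3]
opening: 0.043
```

Run:
```python
from h import *
c=cam("scene"); crop(c,180,60,160,130,5,"s10"); c=cam("top"); crop(c,225,190,130,110,6,"t10")
to([.414,.0165,.012])
```

```text
t 14.3 tcp [0.4151 0.0167 0.1222] rpy [1.7999e+02 2.0000e-02 8.6410e+01] delta tool mm [ -0.2  -1.1 110.2]
```

View pics/s10.png

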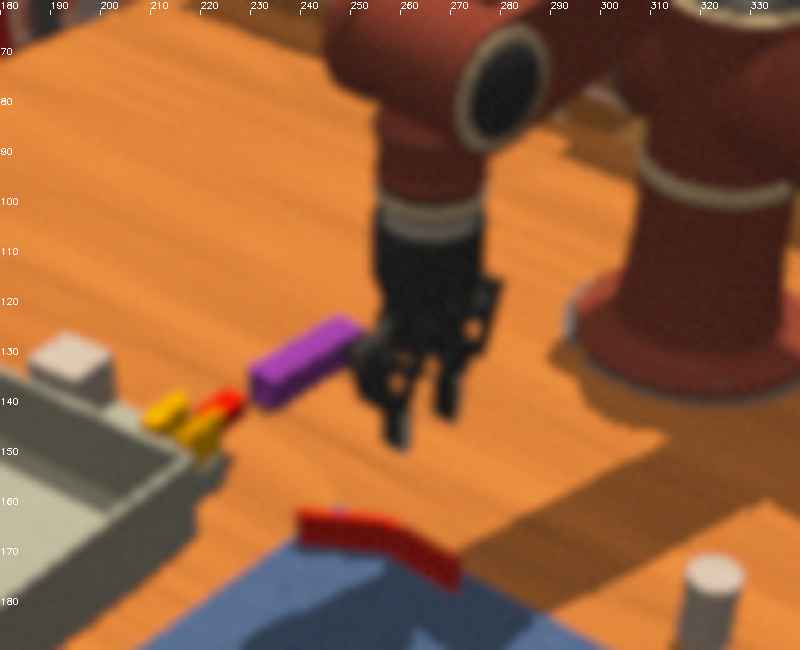

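View pics/t10.png

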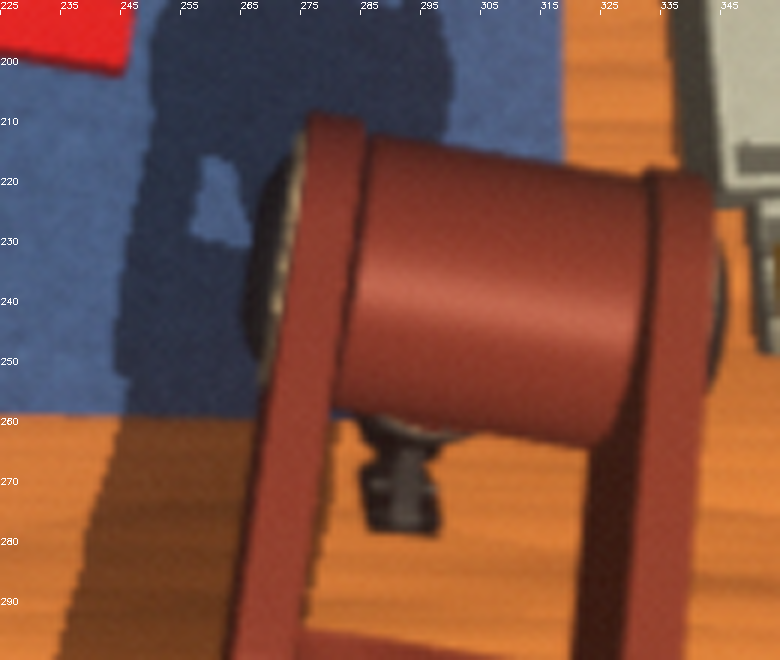

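Run:
```python
from h import *
c=cam("scene")
for x,y in [(302,510),(400,524),(462,566)]: print(pt(c,180+x/5-.4,60+y/5-.4,.034).round(4))
for p in [[.4169,.0615,.034],[.4125,-.0044,.034],[.4489,-.064,.034]]: q=proj(c,p); print((q[0]-180+.4)*5,(q[1]-60+.4)*5)
```

```text
[ 0.4463 -0.0595  0.034 ]
[0.4114 0.005  0.034 ]
[0.4191 0.0684 0.034 ]
456.30183729651594 560.3941194491149
389.0896414942158 519.3782638493611
295.0033079703925 509.1165914827829
```

>>> arm_command:
  moves:
    - {"delta_pos":[0,-1,25],"rotation":[0,0,0],"fingers":0}
    - {"delta_pos":[0,0,25],"rotation":[0,0,0],"fingers":0}
    - {"delta_pos":[0,0,20],"rotation":[0,0,0],"fingers":0}
    - {"delta_pos":[0,0,0],"rotation":[0,0,0],"fingers":0}

```text
time: 14.75
eef_pos: [0.4131, 0.0149, 0.0504]
tcp_rot: [-3.137, -0.0, 1.502]
ft_force: [0.5, -0.2, 0.3]
opening: 0.0429
```

>>> arm_command:
  moves:
    - {"delta_pos":[3,1,18],"rotation":[0,0,0],"fingers":0}
    - {"delta_pos":[3,0,18],"rotation":[0,0,0],"fingers":0}
    - {"delta_pos":[0,0,0],"rotation":[0,0,0],"fingers":0}
    - {"delta_pos":[0,0,0],"rotation":[0,0,0],"fingers":1}
    - {"delta_pos":[0,0,0],"rotation":[0,0,0],"fingers":1}

```text
time: 15.25
eef_pos: [0.4174, 0.0213, 0.0182]
tcp_rot: [3.139, 0.0, 1.504]
ft_force: [0.1, 0.2, -0.1]
opening: 0.0146
```

>>> arm_command:
  moves:
    - {"delta_pos":[0,0,0],"rotation":[0,0,0],"fingers":1}
    - {"delta_pos":[0,0,0],"rotation":[0,0,0],"fingers":1}
    - {"delta_pos":[0,0,0],"rotation":[0,0,0],"fingers":1}

```text
time: 15.55
eef_pos: [0.4175, 0.0215, 0.0182]
tcp_rot: [3.138, 0.001, 1.504]
ft_force: [-0.7, -0.9, 6.2]
opening: 0.0065
```

>>> arm_command:
  moves:
    - {"delta_pos":[0,0,-15],"rotation":[0,0,0],"fingers":1}
    - {"delta_pos":[0,0,-25],"rotation":[0,0,0],"fingers":1}
    - {"delta_pos":[0,0,-35],"rotation":[0,0,0],"fingers":1}
    - {"delta_pos":[0,0,-40],"rotation":[0,0,0],"fingers":1}
    - {"delta_pos":[0,0,-30],"rotation":[0,0,-8.4],"fingers":1}

```text
time: 16.05
eef_pos: [0.416, 0.0219, 0.1638]
tcp_rot: [3.14, 0.0, 1.655]
ft_force: [0.1, 0.3, -1.4]
opening: 0.0064
```

Run:
```python
from h import *
c=cam("scene"); crop(c,180,60,160,130,5,"s11")
to(B(-.055,.01,.16)); print(manip.observe()["opening"])
```

```text
t 16.1 tcp [0.419  0.0216 0.1692] rpy [1.794e+02 1.300e-01 9.516e+01] delta tool mm [-262.2  107.4   10.9]
0.006479154871779831
```

View pics/s11.png

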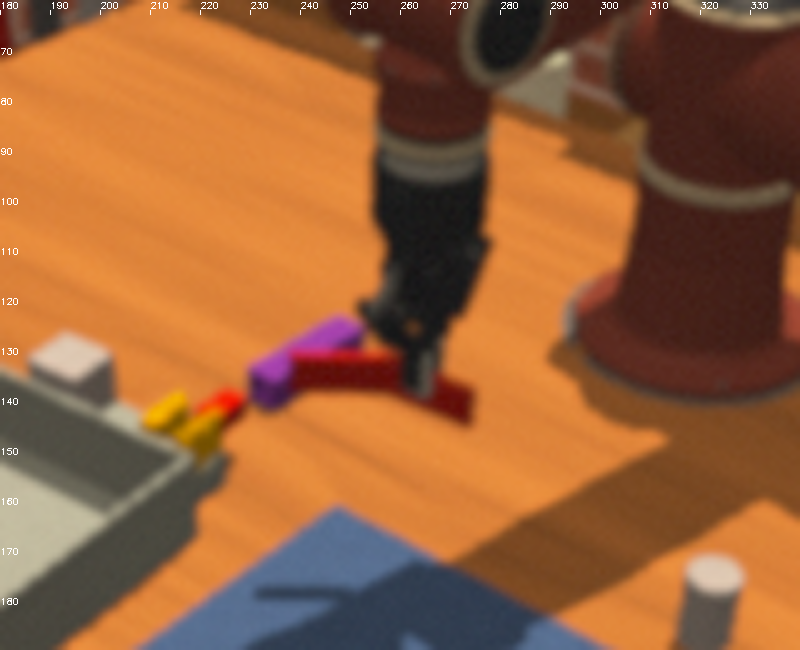

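>>> arm_command:
  moves:
    - {"delta_pos":[-44,18,0],"rotation":[0,0,0],"fingers":1}
    - {"delta_pos":[-44,18,0],"rotation":[0,0,0],"fingers":1}
    - {"delta_pos":[-44,18,0],"rotation":[0,0,0],"fingers":1}
    - {"delta_pos":[-44,18,0],"rotation":[0,0,0],"fingers":1}
    - {"delta_pos":[-44,18,0],"rotation":[0,0,0],"fingers":1}

```text
time: 16.6
eef_pos: [0.5234, -0.1919, 0.1608]
tcp_rot: [-3.141, -0.001, 1.65]
ft_force: [0.8, 0.5, -0.8]
opening: 0.0063
```

>>> arm_command:
  moves:
    - {"delta_pos":[-42,17,0],"rotation":[0,0,0],"fingers":1}
    - {"delta_pos":[0,0,0],"rotation":[0,0,0],"fingers":1}
    - {"delta_pos":[0,0,0],"rotation":[0,0,0],"fingers":1}

```text
time: 16.9
eef_pos: [0.543, -0.231, 0.1603]
tcp_rot: [-3.14, -0.002, 1.649]
ft_force: [1.4, 0.0, -1.3]
opening: 0.0063
```

Run:
```python
from h import *
c=cam("top"); crop(c,325,125,130,140,5,"t12");c=cam("scene"); crop(c,110,90,130,110,6,"s12")
to(B(-.055,.01,.024)); print(manip.observe()["opening"])
```

```text
t 17.0 tcp [ 0.5428 -0.2297  0.1608] rpy [-1.7994e+02 -6.0000e-02  9.4610e+01] delta tool mm [ -0.9   7.  136.8]
0.006191968207023028
```

View pics/t12.png

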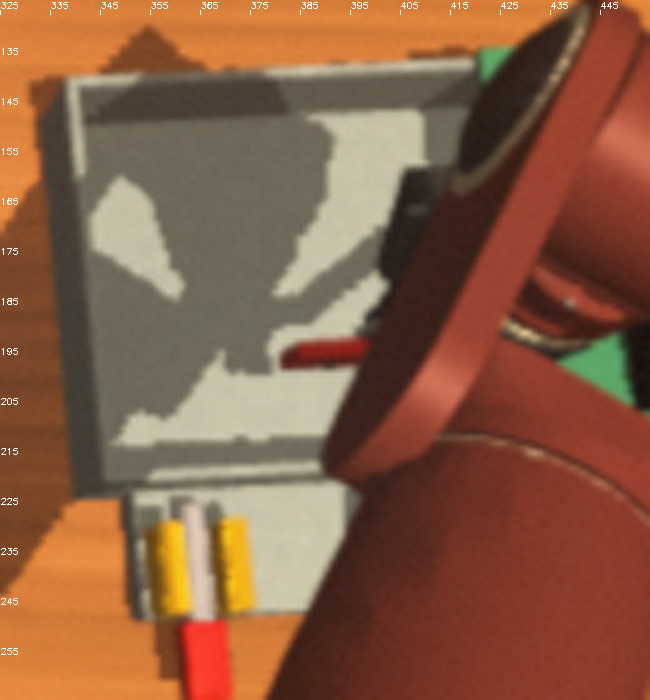

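View pics/s12.png

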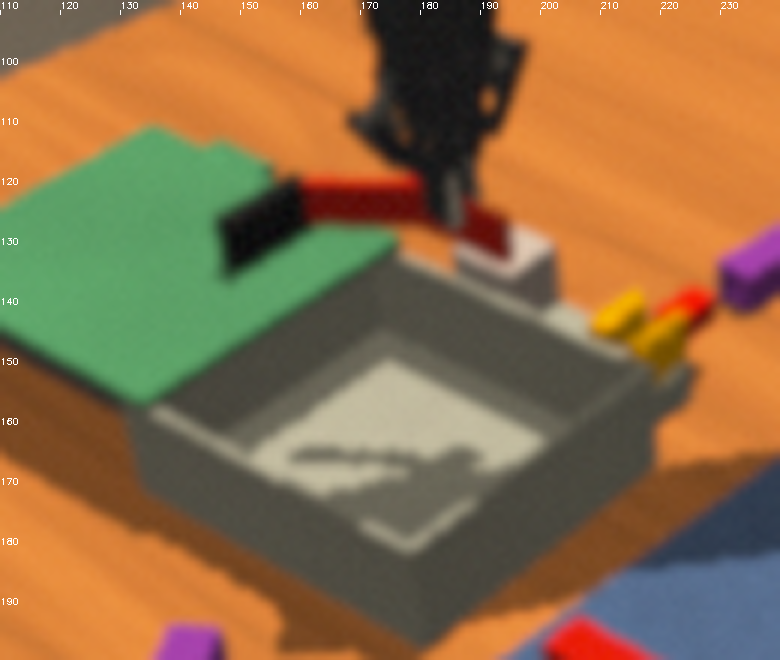

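>>> arm_command:
  moves:
    - {"delta_pos":[15,8,30],"rotation":[0,0,0],"fingers":1}
    - {"delta_pos":[0,0,40],"rotation":[0,0,0],"fingers":1}
    - {"delta_pos":[0,0,35],"rotation":[0,0,0],"fingers":1}
    - {"delta_pos":[0,0,23],"rotation":[0,0,0],"fingers":1}
    - {"delta_pos":[0,0,0],"rotation":[0,0,0],"fingers":1}

```text
time: 17.5
eef_pos: [0.5466, -0.2119, 0.0292]
tcp_rot: [-3.134, -0.005, 1.652]
ft_force: [-0.5, -0.3, -1.0]
opening: 0.0067
```

>>> arm_command:
  moves:
    - {"delta_pos":[0,0,4],"rotation":[0,0,0],"fingers":1}
    - {"delta_pos":[0,0,0],"rotation":[0,0,0],"fingers":0.4}
    - {"delta_pos":[0,0,0],"rotation":[0,0,0],"fingers":0.4}
    - {"delta_pos":[0,0,0],"rotation":[0,0,0],"fingers":0.3}
    - {"delta_pos":[0,0,0],"rotation":[0,0,0],"fingers":0.3}

```text
time: 18.0
eef_pos: [0.5509, -0.2156, 0.0307]
tcp_rot: [3.14, 0.001, 1.651]
ft_force: [-0.4, 0.4, 0.1]
opening: 0.03
```

>>> arm_command:
  moves:
    - {"delta_pos":[0,0,-30],"rotation":[0,0,0],"fingers":0.3}
    - {"delta_pos":[0,0,-40],"rotation":[0,0,0],"fingers":0.3}
    - {"delta_pos":[0,0,-40],"rotation":[0,0,0],"fingers":0}
    - {"delta_pos":[0,0,-30],"rotation":[0,0,0],"fingers":0}

```text
time: 18.4
eef_pos: [0.551, -0.2156, 0.1729]
tcp_rot: [3.139, 0.002, 1.651]
ft_force: [1.1, -0.7, 0.9]
opening: 0.0426
```

Run:
```python
from h import *
c=cam("top"); crop(c,145,125,180,145,4,"t13m");crop(c,325,125,130,140,5,"t13");c=cam("scene"); crop(c,110,90,130,110,6,"s13")
to([.57,.135,.17])
```

```text
t 18.5 tcp [ 0.5534 -0.2169  0.1766] rpy [179.44   0.37  94.58] delta tool mm [349.5  44.6   4.8]
```

View pics/t13.png

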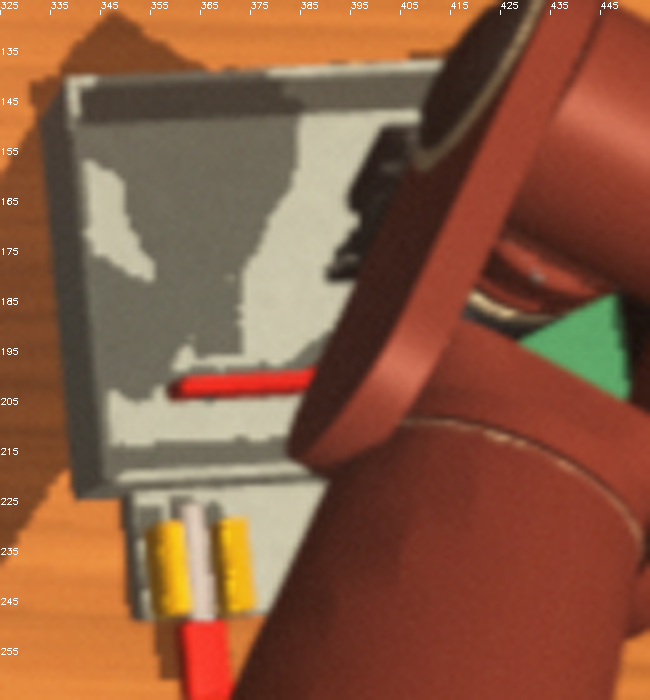

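View pics/s13.png

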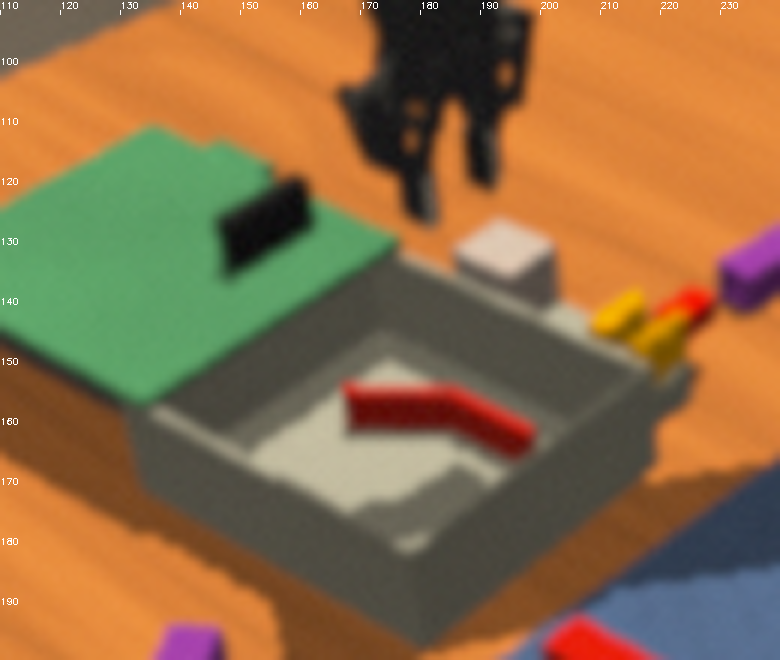

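View pics/t13m.png

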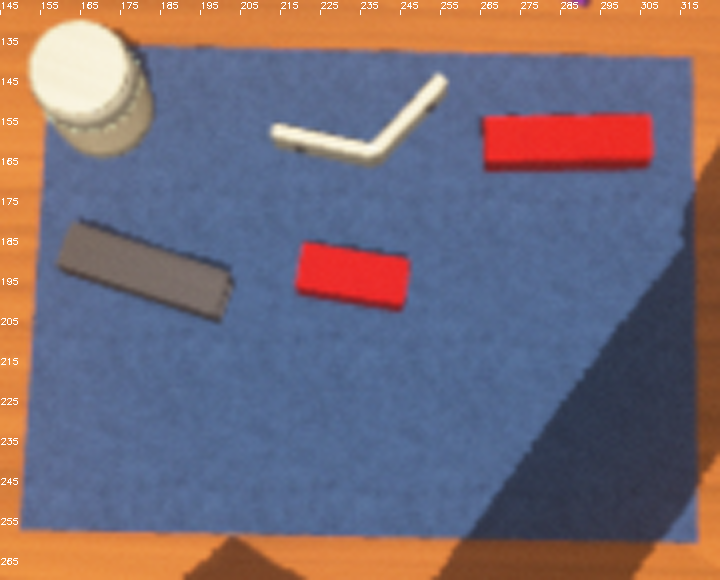

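>>> arm_command:
  moves:
    - {"delta_pos":[0,0,0],"rotation":[0,0,6],"fingers":0}
    - {"delta_pos":[0,0,0],"rotation":[0,0,6],"fingers":0}
    - {"delta_pos":[0,0,0],"rotation":[0,0,6],"fingers":0}
    - {"delta_pos":[0,0,0],"rotation":[0,0,0],"fingers":0}

```text
time: 18.9
eef_pos: [0.5498, -0.215, 0.1685]
tcp_rot: [-3.14, -0.0, 1.337]
ft_force: [-0.1, -0.0, -0.4]
opening: 0.043
```

Run:
```python
from h import *
to([.6462,.1684,.14])
```

```text
t 18.9 tcp [ 0.5498 -0.215   0.1685] rpy [-1.7993e+02 -2.0000e-02  7.6590e+01] delta tool mm [395.3   4.9  28.7]
```

>>> arm_command:
  moves:
    - {"delta_pos":[44,0,0],"rotation":[0,0,0],"fingers":0}
    - {"delta_pos":[44,0,0],"rotation":[0,0,0],"fingers":0}
    - {"delta_pos":[44,0,0],"rotation":[0,0,0],"fingers":0}
    - {"delta_pos":[44,0,0],"rotation":[0,0,0],"fingers":0}
    - {"delta_pos":[44,0,0],"rotation":[0,0,0],"fingers":0}

```text
time: 19.4
eef_pos: [0.6012, 0.0006, 0.1689]
tcp_rot: [-3.141, 0.0, 1.339]
ft_force: [1.2, -0.5, 0.0]
opening: 0.0429
```

>>> arm_command:
  moves:
    - {"delta_pos":[44,1,7],"rotation":[0,0,0],"fingers":0}
    - {"delta_pos":[44,2,7],"rotation":[0,0,0],"fingers":0}
    - {"delta_pos":[44,2,7],"rotation":[0,0,0],"fingers":0}
    - {"delta_pos":[43,0,7],"rotation":[0,0,0],"fingers":0}
    - {"delta_pos":[0,0,0],"rotation":[0,0,0],"fingers":0}

```text
time: 19.9
eef_pos: [0.646, 0.1725, 0.1392]
tcp_rot: [-3.139, -0.001, 1.344]
ft_force: [-0.4, 0.6, 0.2]
opening: 0.0423
```

Run:
```python
from h import *
c=cam("scene"); crop(c,180,120,160,130,5,"s14",[proj(c,[.6462,.1684,.034])]);c=cam("top"); crop(c,185,105,130,110,6,"t14",[proj(c,[.6462,.1684,.034])])
to([.6462,.1684,.012])
```

```text
t 20.0 tcp [0.6462 0.1688 0.1403] rpy [-1.7992e+02  6.0000e-02  7.6800e+01] delta tool mm [ -0.2   0.3 128.3]
```

View pics/s14.png

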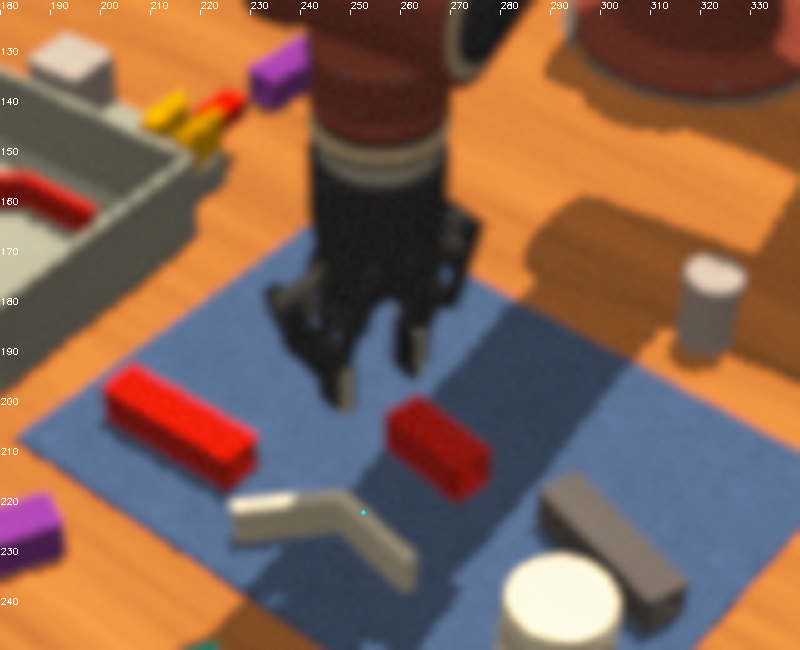

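View pics/t14.png

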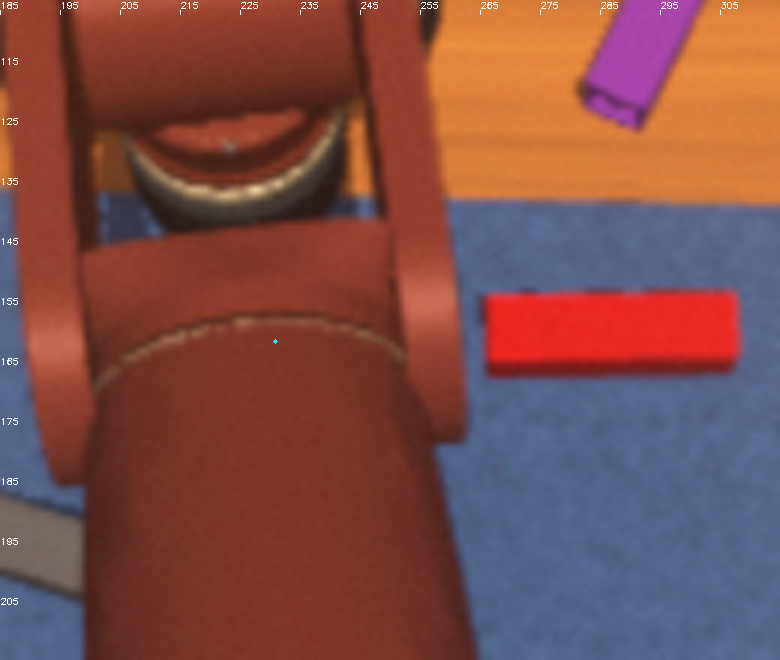

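>>> arm_command:
  moves:
    - {"delta_pos":[0,0,40],"rotation":[0,0,0],"fingers":0}
    - {"delta_pos":[0,0,40],"rotation":[0,0,0],"fingers":0}
    - {"delta_pos":[0,0,28],"rotation":[0,0,0],"fingers":0}
    - {"delta_pos":[0,0,17],"rotation":[0,0,0],"fingers":0}
    - {"delta_pos":[0,0,0],"rotation":[0,0,0],"fingers":0}

```text
time: 20.5
eef_pos: [0.6445, 0.1665, 0.0134]
tcp_rot: [-3.136, 0.002, 1.336]
ft_force: [-0.2, -0.6, 0.5]
opening: 0.0428
```

>>> arm_command:
  moves:
    - {"delta_pos":[0,0,0],"rotation":[0,0,0],"fingers":1}
    - {"delta_pos":[0,0,0],"rotation":[0,0,0],"fingers":1}
    - {"delta_pos":[0,0,0],"rotation":[0,0,0],"fingers":1}
    - {"delta_pos":[0,0,0],"rotation":[0,0,0],"fingers":1}
    - {"delta_pos":[0,0,0],"rotation":[0,0,0],"fingers":1}

```text
time: 21.0
eef_pos: [0.6487, 0.1682, 0.0193]
tcp_rot: [3.137, -0.001, 1.337]
ft_force: [-0.8, -1.2, 6.6]
opening: 0.0064
```

>>> arm_command:
  moves:
    - {"delta_pos":[0,0,-15],"rotation":[0,0,0],"fingers":1}
    - {"delta_pos":[0,0,-25],"rotation":[0,0,0],"fingers":1}
    - {"delta_pos":[0,0,-35],"rotation":[0,0,0],"fingers":1}
    - {"delta_pos":[0,0,-40],"rotation":[0,0,0],"fingers":1}
    - {"delta_pos":[0,0,-35],"rotation":[0,0,0],"fingers":1}

```text
time: 21.5
eef_pos: [0.6465, 0.1681, 0.169]
tcp_rot: [3.141, -0.0, 1.337]
ft_force: [1.2, 0.1, -0.4]
opening: 0.0063
```

>>> arm_command:
  moves:
    - {"delta_pos":[0,0,0],"rotation":[0,0,-6],"fingers":1}
    - {"delta_pos":[0,0,0],"rotation":[0,0,-6],"fingers":1}
    - {"delta_pos":[0,0,0],"rotation":[0,0,-6],"fingers":1}
    - {"delta_pos":[0,0,0],"rotation":[0,0,0],"fingers":1}

```text
time: 21.9
eef_pos: [0.6463, 0.168, 0.1669]
tcp_rot: [-3.141, -0.0, 1.651]
ft_force: [0.3, 0.3, -1.6]
opening: 0.0062
```

Run:
```python
from h import *
c=cam("scene"); crop(c,180,100,160,130,5,"s15")
to(B(.022,.02,.16)); print(manip.observe()["opening"])
```

```text
t 21.95 tcp [0.6464 0.168  0.1668] rpy [-179.99   -0.     94.48] delta tool mm [-378.9  -50.5    6.8]
0.006410953869564171
```

View pics/s15.png

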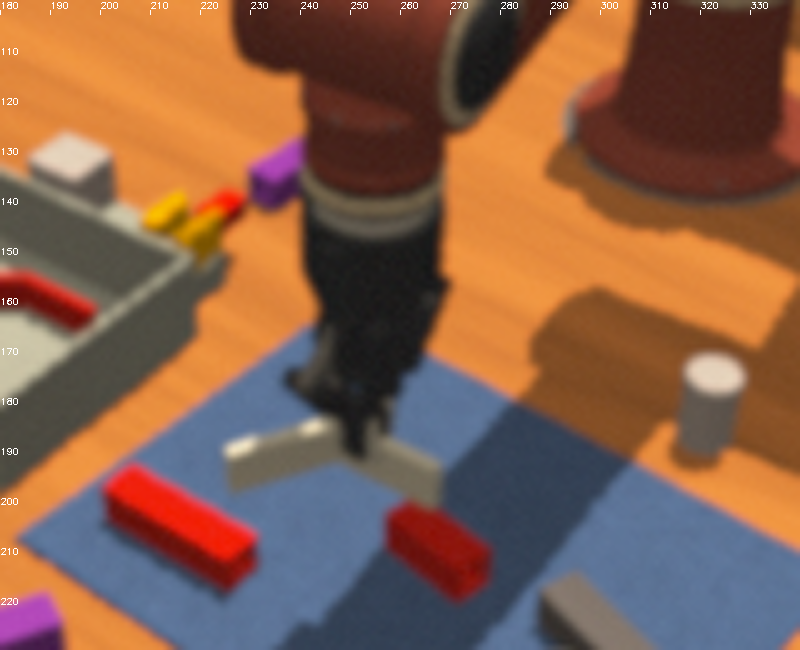

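>>> arm_command:
  moves:
    - {"delta_pos":[-47,-6,0],"rotation":[0,0,0],"fingers":1}
    - {"delta_pos":[-47,-6,0],"rotation":[0,0,0],"fingers":1}
    - {"delta_pos":[-47,-6,0],"rotation":[0,0,0],"fingers":1}
    - {"delta_pos":[-47,-6,0],"rotation":[0,0,0],"fingers":1}
    - {"delta_pos":[-47,-6,0],"rotation":[0,0,0],"fingers":1}

```text
time: 22.45
eef_pos: [0.6351, -0.0704, 0.1667]
tcp_rot: [3.142, -0.0, 1.649]
ft_force: [0.8, 0.2, -1.8]
opening: 0.0061
```

>>> arm_command:
  moves:
    - {"delta_pos":[-47,-6,0],"rotation":[0,0,0],"fingers":1}
    - {"delta_pos":[-47,-6,0],"rotation":[0,0,0],"fingers":1}
    - {"delta_pos":[-46,-6,0],"rotation":[0,0,0],"fingers":1}
    - {"delta_pos":[0,0,0],"rotation":[0,0,0],"fingers":1}
    - {"delta_pos":[0,0,0],"rotation":[0,0,0],"fingers":1}

```text
time: 22.95
eef_pos: [0.6285, -0.2106, 0.1664]
tcp_rot: [-3.141, -0.001, 1.647]
ft_force: [0.0, 0.4, -1.6]
opening: 0.0062
```

Run:
```python
from h import *
c=cam("scene"); crop(c,110,90,130,110,6,"s16")
to(B(.022,.02,.03)); print(manip.observe()["opening"])
```

```text
t 23.0 tcp [ 0.6286 -0.2095  0.1663] rpy [-1.7998e+02 -4.0000e-02  9.4490e+01] delta tool mm [ -4.   -3.3 136.3]
0.006640434224237113
```

View pics/s16.png

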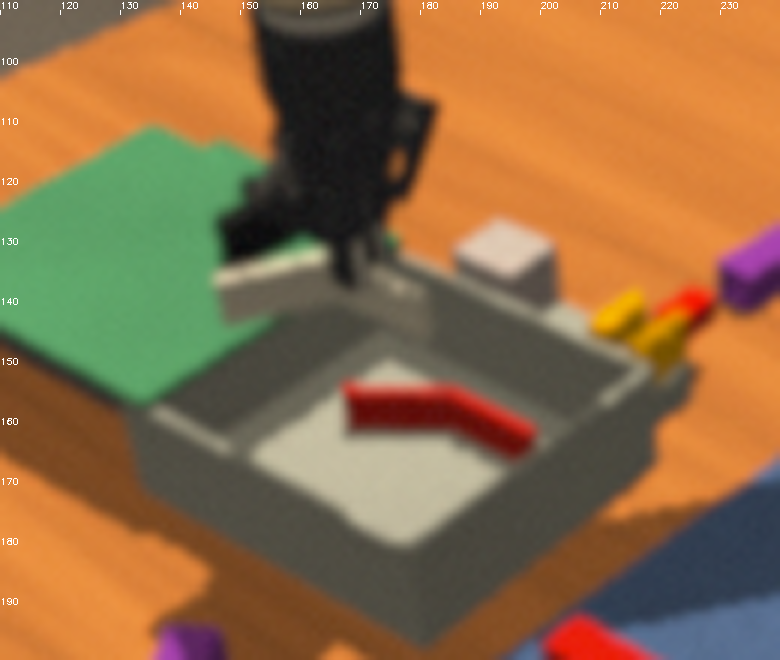

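>>> arm_command:
  moves:
    - {"delta_pos":[0,-2,35],"rotation":[0,0,0],"fingers":1}
    - {"delta_pos":[0,0,38],"rotation":[0,0,0],"fingers":1}
    - {"delta_pos":[0,0,35],"rotation":[0,0,0],"fingers":1}
    - {"delta_pos":[0,0,26],"rotation":[0,0,0],"fingers":1}
    - {"delta_pos":[0,0,0],"rotation":[0,0,0],"fingers":1}

```text
time: 23.5
eef_pos: [0.6233, -0.2063, 0.027]
tcp_rot: [-3.133, -0.005, 1.652]
ft_force: [-0.7, -0.3, -2.1]
opening: 0.0059
```

>>> arm_command:
  moves:
    - {"delta_pos":[0,0,2],"rotation":[0,0,0],"fingers":1}
    - {"delta_pos":[0,0,0],"rotation":[0,0,0],"fingers":0.4}
    - {"delta_pos":[0,0,0],"rotation":[0,0,0],"fingers":0.4}
    - {"delta_pos":[0,0,0],"rotation":[0,0,0],"fingers":0.3}
    - {"delta_pos":[0,0,0],"rotation":[0,0,0],"fingers":0.3}

```text
time: 24.0
eef_pos: [0.6276, -0.2102, 0.0318]
tcp_rot: [3.14, 0.001, 1.651]
ft_force: [0.0, 0.1, 0.4]
opening: 0.0302
```

>>> arm_command:
  moves:
    - {"delta_pos":[0,0,-30],"rotation":[0,0,0],"fingers":0.3}
    - {"delta_pos":[0,0,-40],"rotation":[0,0,0],"fingers":0.3}
    - {"delta_pos":[0,0,-40],"rotation":[0,0,0],"fingers":0}
    - {"delta_pos":[0,0,-30],"rotation":[0,0,0],"fingers":0}

```text
time: 24.4
eef_pos: [0.6277, -0.2104, 0.1741]
tcp_rot: [3.138, 0.002, 1.651]
ft_force: [0.8, 0.2, 0.3]
opening: 0.0428
```

Run:
```python
from h import *
c=cam("top"); crop(c,145,125,180,145,4,"t17m");
def P(x,y,z,u0=145,v0=125,s=4): return pt(c,u0+(x+.5)/s-.5,v0+(y+.5)/s-.5,z)
c2=cam("scene"); crop(c2,110,90,130,110,6,"s17")
Q=np.array([P(x,y,.034) for x,y in [(304,243),(410,259),(404,300),(297,291)]]);print(Q.round(4),Q.mean(0), np.degrees(np.arctan2(*(Q[0]-Q[1])[[1,0]])),np.degrees(np.arctan2(*(Q[3]-Q[2])[[1,0]])))
to(Q.mean(0))
```

```text
[[0.5809 0.1912 0.034 ]
 [0.5723 0.1219 0.034 ]
 [0.5451 0.125  0.034 ]
 [0.549  0.1944 0.034 ]] [0.56183505 0.15811845 0.034     ] 82.92705789134439 86.79370217087923
t 24.5 tcp [ 0.6301 -0.2114  0.1782] rpy [179.4    0.34  94.58] delta tool mm [374.7 -40.1 141.5]
```

View pics/t17m.png

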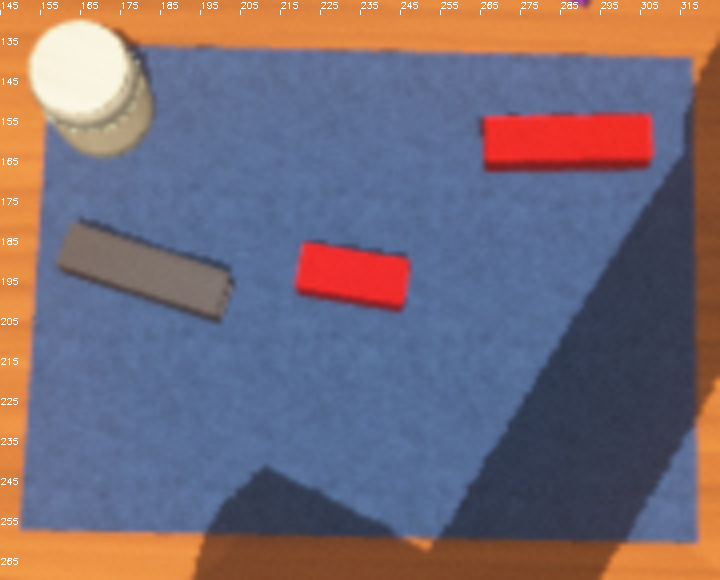

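View pics/s17.png

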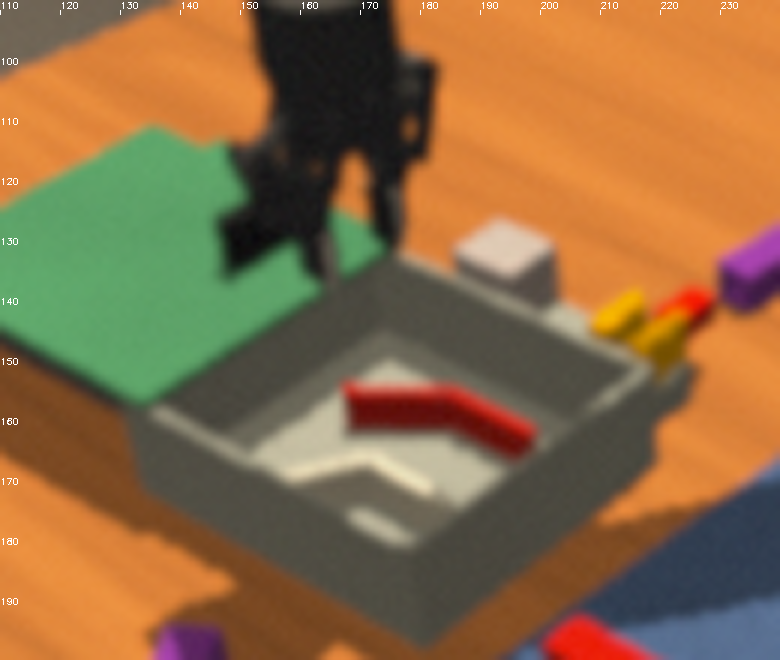

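>>> arm_command:
  moves:
    - {"delta_pos":[0,0,0],"rotation":[0,0,5.8],"fingers":0}
    - {"delta_pos":[0,0,0],"rotation":[0,0,5.8],"fingers":-0.6}
    - {"delta_pos":[0,0,0],"rotation":[0,0,0],"fingers":-0.6}
    - {"delta_pos":[0,0,0],"rotation":[0,0,0],"fingers":-0.6}

```text
time: 24.9
eef_pos: [0.6265, -0.2098, 0.1697]
tcp_rot: [-3.141, -0.0, 1.45]
ft_force: [0.0, -0.7, 0.2]
opening: 0.0682
```

Run:
```python
from h import *
to([.562,.158,.12])
```

```text
t 24.9 tcp [ 0.6265 -0.2098  0.1697] rpy [-1.7994e+02 -2.0000e-02  8.3100e+01] delta tool mm [ 357.4 -108.1   49.9]
```

>>> arm_command:
  moves:
    - {"delta_pos":[45,-13.5,0],"rotation":[0,0,0],"fingers":-0.6}
    - {"delta_pos":[45,-13.5,0],"rotation":[0,0,0],"fingers":-0.6}
    - {"delta_pos":[45,-13.5,0],"rotation":[0,0,0],"fingers":-0.6}
    - {"delta_pos":[45,-13.5,0],"rotation":[0,0,0],"fingers":-0.6}
    - {"delta_pos":[45,-13.5,0],"rotation":[0,0,0],"fingers":-0.6}

```text
time: 25.4
eef_pos: [0.5866, 0.0233, 0.1702]
tcp_rot: [-3.142, -0.0, 1.45]
ft_force: [0.1, 0.6, 0.2]
opening: 0.0682
```

>>> arm_command:
  moves:
    - {"delta_pos":[45,-13.5,15],"rotation":[0,0,0],"fingers":-0.6}
    - {"delta_pos":[44,-13.5,15],"rotation":[0,0,0],"fingers":-0.6}
    - {"delta_pos":[43,-13.5,15],"rotation":[0,0,0],"fingers":-0.6}
    - {"delta_pos":[0,0,0],"rotation":[0,0,0],"fingers":-0.6}
    - {"delta_pos":[0,0,0],"rotation":[0,0,0],"fingers":-0.6}

```text
time: 25.9
eef_pos: [0.5625, 0.1584, 0.1246]
tcp_rot: [-3.14, 0.001, 1.452]
ft_force: [-0.8, -0.6, -0.0]
opening: 0.0684
```

Run:
```python
from h import *
c=cam("scene"); crop(c,180,100,160,130,5,"s18",[proj(c,[.562,.158,.034])])
to([.562,.158,.01])
```

```text
t 25.95 tcp [0.5633 0.1575 0.1254] rpy [1.800e+02 3.000e-02 8.307e+01] delta tool mm [  0.4  -1.4 115.4]
```

View pics/s18.png

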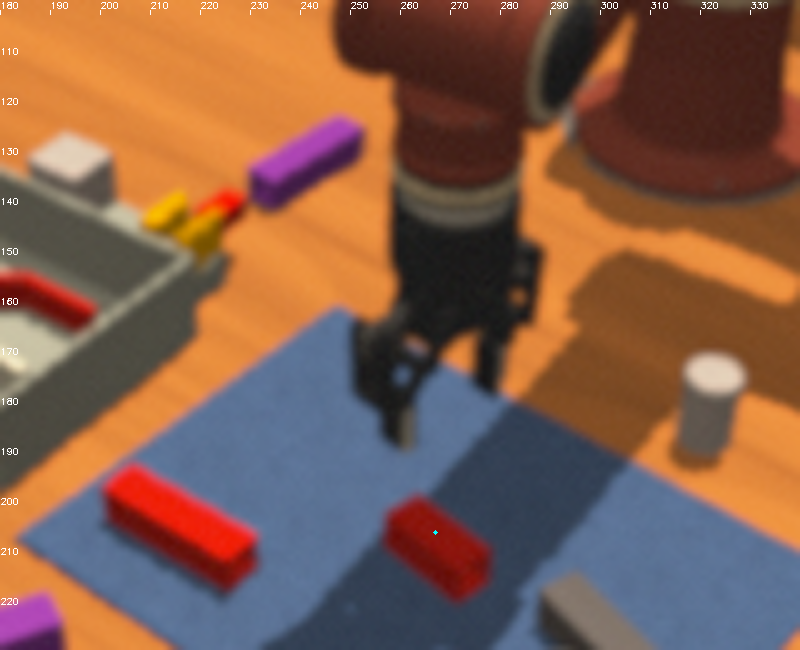

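Tube centre projects right onto the tube top (435,532 in the crop). Descend and grip.

>>> arm_command:
  moves:
    - {"delta_pos":[0,-1,35],"rotation":[0,0,0],"fingers":-0.6}
    - {"delta_pos":[0,0,35],"rotation":[0,0,0],"fingers":-0.6}
    - {"delta_pos":[0,0,27],"rotation":[0,0,0],"fingers":-0.6}
    - {"delta_pos":[0,0,16],"rotation":[0,0,0],"fingers":-0.6}
    - {"delta_pos":[0,0,0],"rotation":[0,0,0],"fingers":-0.6}

```text
time: 26.45
eef_pos: [0.561, 0.1563, 0.0103]
tcp_rot: [-3.138, 0.001, 1.447]
ft_force: [-0.3, -0.0, -0.1]
opening: 0.0684
```

>>> arm_command:
  moves:
    - {"delta_pos":[0,0,0],"rotation":[0,0,0],"fingers":0}
    - {"delta_pos":[0,0,0],"rotation":[0,0,0],"fingers":1}
    - {"delta_pos":[0,0,0],"rotation":[0,0,0],"fingers":1}
    - {"delta_pos":[0,0,0],"rotation":[0,0,0],"fingers":1}
    - {"delta_pos":[0,0,0],"rotation":[0,0,0],"fingers":1}

```text
time: 26.95
eef_pos: [0.5642, 0.158, 0.0148]
tcp_rot: [3.138, -0.001, 1.449]
ft_force: [0.4, -0.6, 6.3]
opening: 0.0286
```

>>> arm_command:
  moves:
    - {"delta_pos":[0,0,-15],"rotation":[0,0,0],"fingers":1}
    - {"delta_pos":[0,0,-25],"rotation":[0,0,0],"fingers":1}
    - {"delta_pos":[0,0,-40],"rotation":[0,0,0],"fingers":1}
    - {"delta_pos":[0,0,-40],"rotation":[0,0,0],"fingers":1}
    - {"delta_pos":[0,0,-35],"rotation":[0,0,0],"fingers":1}

```text
time: 27.45
eef_pos: [0.5621, 0.1579, 0.1701]
tcp_rot: [3.14, -0.0, 1.449]
ft_force: [0.5, 0.1, -0.6]
opening: 0.0286
```

>>> arm_command:
  moves:
    - {"delta_pos":[0,0,0],"rotation":[0,0,-5.8],"fingers":1}
    - {"delta_pos":[0,0,0],"rotation":[0,0,-5.8],"fingers":1}
    - {"delta_pos":[0,0,0],"rotation":[0,0,0],"fingers":1}

```text
time: 27.75
eef_pos: [0.562, 0.1579, 0.1683]
tcp_rot: [3.141, -0.0, 1.651]
ft_force: [0.2, 0.9, -1.4]
opening: 0.0285
```

Run:
```python
from h import *
c=cam("scene"); crop(c,180,100,160,130,5,"s19")
to(B(.065,.07,.16)); print(manip.observe()["opening"])
```

```text
t 27.8 tcp [0.5619 0.1578 0.1678] rpy [-179.99   -0.     94.48] delta tool mm [-325.3   77.4    7.7]
0.028607660641979293
```

View pics/s19.png

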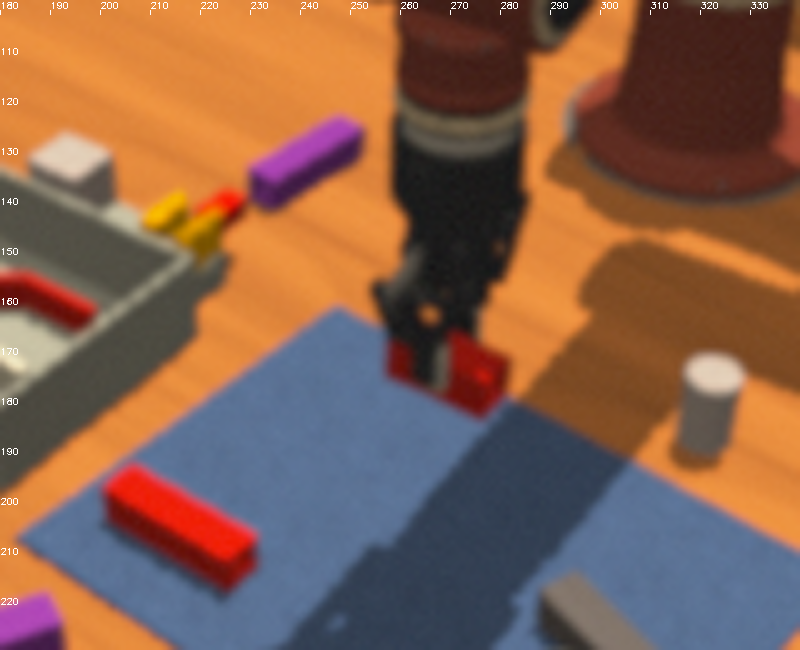

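>>> arm_command:
  moves:
    - {"delta_pos":[-46,9.6,0],"rotation":[0,0,0],"fingers":1}
    - {"delta_pos":[-46,9.6,0],"rotation":[0,0,0],"fingers":1}
    - {"delta_pos":[-46,9.6,0],"rotation":[0,0,0],"fingers":1}
    - {"delta_pos":[-46,9.6,0],"rotation":[0,0,0],"fingers":1}
    - {"delta_pos":[-46,9.6,0],"rotation":[0,0,0],"fingers":1}

```text
time: 28.3
eef_pos: [0.6284, -0.0693, 0.1671]
tcp_rot: [-3.141, -0.0, 1.649]
ft_force: [0.9, -0.2, -1.6]
opening: 0.029
```

>>> arm_command:
  moves:
    - {"delta_pos":[-46,9.6,0],"rotation":[0,0,0],"fingers":1}
    - {"delta_pos":[-46,9.6,0],"rotation":[0,0,0],"fingers":1}
    - {"delta_pos":[0,0,0],"rotation":[0,0,0],"fingers":1}
    - {"delta_pos":[0,0,0],"rotation":[0,0,0],"fingers":1}

```text
time: 28.7
eef_pos: [0.6546, -0.1587, 0.1667]
tcp_rot: [-3.14, -0.001, 1.647]
ft_force: [-0.1, 0.6, -1.3]
opening: 0.0286
```

Run:
```python
from h import *
c=cam("top"); crop(c,325,125,130,140,5,"t20");c=cam("scene"); crop(c,110,90,130,110,6,"s20")
to(B(.055,.07,.042)); print(manip.observe()["opening"])
```

```text
t 28.8 tcp [ 0.6545 -0.1568  0.1669] rpy [-1.7994e+02 -5.0000e-02  9.4580e+01] delta tool mm [ -4.5  -0.2 124.9]
0.029093418289329213
```

View pics/t20.png

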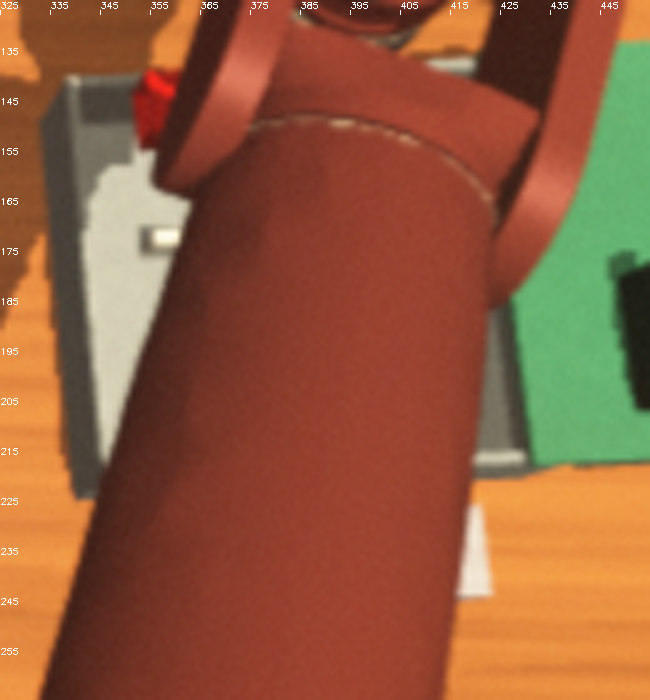

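View pics/s20.png

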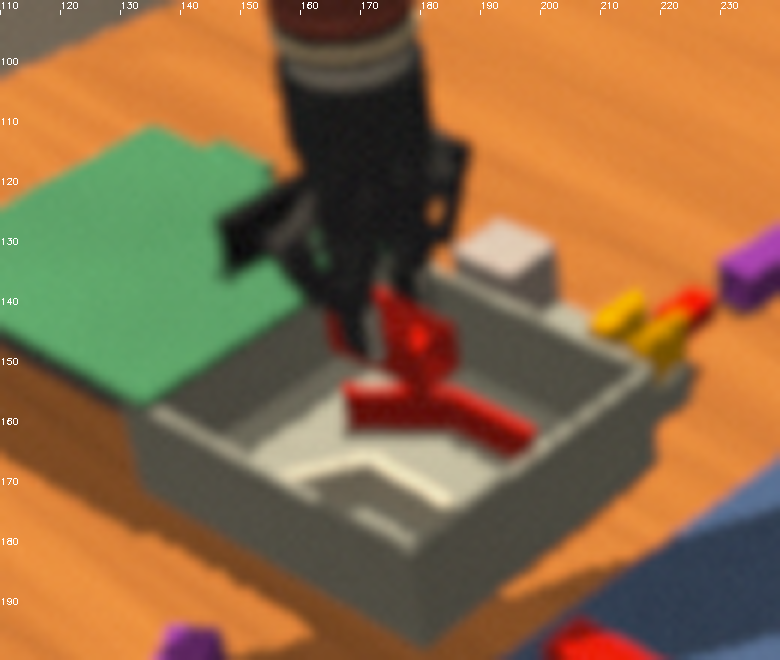

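>>> arm_command:
  moves:
    - {"delta_pos":[-6,0,35],"rotation":[0,0,0],"fingers":1}
    - {"delta_pos":[0,0,38],"rotation":[0,0,0],"fingers":1}
    - {"delta_pos":[0,0,30],"rotation":[0,0,0],"fingers":1}
    - {"delta_pos":[0,0,20],"rotation":[0,0,0],"fingers":1}
    - {"delta_pos":[0,0,0],"rotation":[0,0,0],"fingers":1}

```text
time: 29.3
eef_pos: [0.6522, -0.1609, 0.0399]
tcp_rot: [-3.134, -0.004, 1.652]
ft_force: [-0.8, 0.1, -1.0]
opening: 0.0288
```

>>> arm_command:
  moves:
    - {"delta_pos":[0,0,0],"rotation":[0,0,0],"fingers":0.05}
    - {"delta_pos":[0,0,0],"rotation":[0,0,0],"fingers":0.05}
    - {"delta_pos":[0,0,0],"rotation":[0,0,0],"fingers":0.05}
    - {"delta_pos":[0,0,0],"rotation":[0,0,0],"fingers":0.05}

```text
time: 29.7
eef_pos: [0.6566, -0.1641, 0.0464]
tcp_rot: [3.139, 0.001, 1.651]
ft_force: [0.7, 0.3, 0.1]
opening: 0.0401
```

>>> arm_command:
  moves:
    - {"delta_pos":[0,0,-30],"rotation":[0,0,0],"fingers":0.05}
    - {"delta_pos":[0,0,-40],"rotation":[0,0,0],"fingers":0.05}
    - {"delta_pos":[0,0,-40],"rotation":[0,0,0],"fingers":0.05}
    - {"delta_pos":[0,0,-20],"rotation":[0,0,0],"fingers":0}
    - {"delta_pos":[0,0,0],"rotation":[0,0,0],"fingers":0}

```text
time: 30.2
eef_pos: [0.6582, -0.1648, 0.1809]
tcp_rot: [3.132, 0.004, 1.651]
ft_force: [-0.2, -0.1, 0.2]
opening: 0.0427
```

Run:
```python
from h import *
c=cam("scene"); crop(c,110,90,130,110,6,"s21")
to(B(-.052,-.1525,.17)); print(manip.observe()["opening"])
```

```text
t 30.25 tcp [ 0.6568 -0.1644  0.1775] rpy [1.7972e+02 1.3000e-01 9.4580e+01] delta tool mm [-219.2 -109.     7.5]
0.04260622185411233
```

View pics/s21.png

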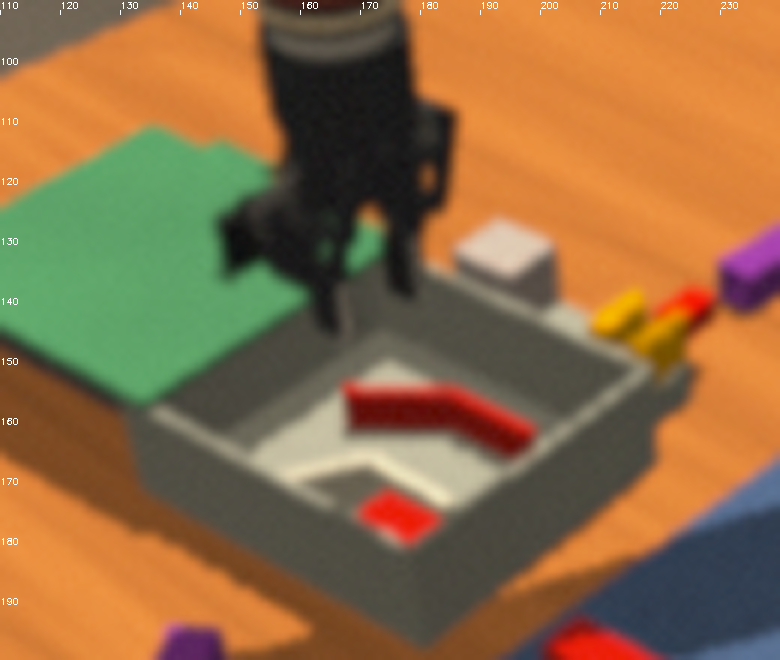

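>>> arm_command:
  moves:
    - {"delta_pos":[0,0,0],"rotation":[0,0,-8.2],"fingers":0}
    - {"delta_pos":[0,0,0],"rotation":[0,0,-8.2],"fingers":0}
    - {"delta_pos":[0,0,0],"rotation":[0,0,-8.2],"fingers":0}
    - {"delta_pos":[0,0,0],"rotation":[0,0,-8.2],"fingers":0}
    - {"delta_pos":[0,0,0],"rotation":[0,0,-8.2],"fingers":0}

```text
time: 30.75
eef_pos: [0.6542, -0.1634, 0.1716]
tcp_rot: [-3.14, -0.004, 2.372]
ft_force: [1.4, 0.9, -0.8]
opening: 0.0426
```

>>> arm_command:
  moves:
    - {"delta_pos":[0,0,0],"rotation":[0,0,-8.2],"fingers":0}
    - {"delta_pos":[0,0,0],"rotation":[0,0,-8.2],"fingers":0}
    - {"delta_pos":[0,0,0],"rotation":[0,0,-8.2],"fingers":0}
    - {"delta_pos":[0,0,0],"rotation":[0,0,-8.2],"fingers":0}
    - {"delta_pos":[0,0,0],"rotation":[0,0,-8.2],"fingers":0}

```text
time: 31.25
eef_pos: [0.6542, -0.1634, 0.1716]
tcp_rot: [3.14, -0.004, 3.088]
ft_force: [-0.0, 0.2, -1.3]
opening: 0.0431
```

>>> arm_command:
  moves:
    - {"delta_pos":[0,0,0],"rotation":[0,0,-8.0],"fingers":0}
    - {"delta_pos":[0,0,0],"rotation":[0,0,0],"fingers":0}
    - {"delta_pos":[0,0,0],"rotation":[0,0,0],"fingers":0}

```text
time: 31.55
eef_pos: [0.6547, -0.1635, 0.1726]
tcp_rot: [3.14, -0.002, -3.064]
ft_force: [0.7, -0.4, -0.7]
opening: 0.043
```

Run:
```python
from h import *
to(B(-.0535,-.151,.17))
```

```text
t 31.55 tcp [ 0.6547 -0.1635  0.1726] rpy [ 1.7994e+02 -1.4000e-01 -1.7558e+02] delta tool mm [ 107.8 -219.     2.6]
```

>>> arm_command:
  moves:
    - {"delta_pos":[21,-44,0],"rotation":[0,0,0],"fingers":0}
    - {"delta_pos":[21,-44,0],"rotation":[0,0,0],"fingers":0}
    - {"delta_pos":[22,-44,0],"rotation":[0,0,0],"fingers":0}
    - {"delta_pos":[22,-44,0],"rotation":[0,0,0],"fingers":0}
    - {"delta_pos":[22,-43,0],"rotation":[0,0,0],"fingers":0}

```text
time: 32.05
eef_pos: [0.5641, -0.3923, 0.1738]
tcp_rot: [3.141, -0.001, -3.064]
ft_force: [0.4, -0.1, -1.1]
opening: 0.0428
```

>>> arm_command:
  moves:
    - {"delta_pos":[0,0,0],"rotation":[0,0,0],"fingers":0}
    - {"delta_pos":[0,0,0],"rotation":[0,0,0],"fingers":0}
    - {"delta_pos":[0,0,0],"rotation":[0,0,0],"fingers":0}

```text
time: 32.35
eef_pos: [0.5656, -0.3896, 0.1739]
tcp_rot: [3.141, -0.0, -3.062]
ft_force: [-0.1, 0.6, 0.3]
opening: 0.043
```

Run:
```python
from h import *
c=cam("scene"); crop(c,110,80,130,110,6,"s22")
to(B(-.0535,-.151,.097))
c=cam("top"); crop(c,325,125,130,140,5,"t22")
```

```text
t 32.4 tcp [ 0.5658 -0.3893  0.174 ] rpy [ 1.7996e+02 -2.0000e-02 -1.7537e+02] delta tool mm [ 1.8 -0.8 77. ]
```

View pics/s22.png

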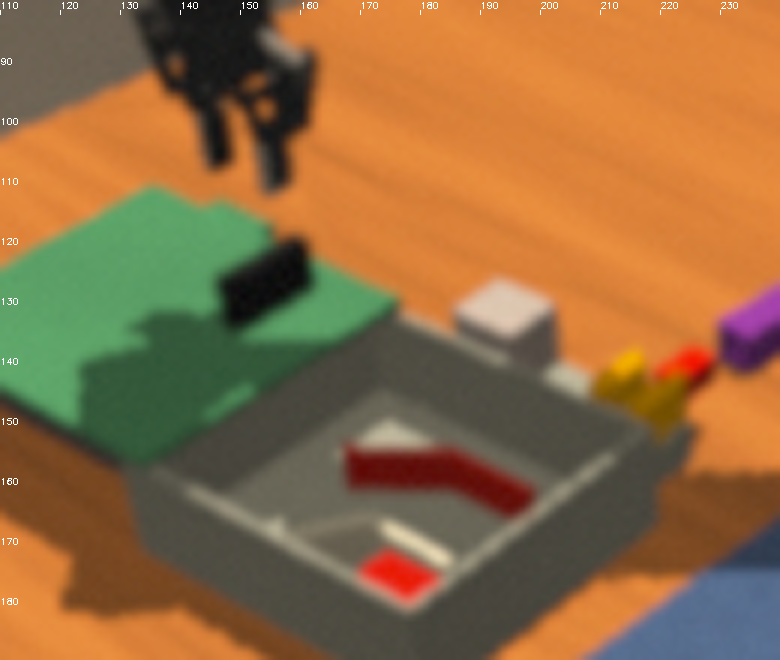

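View pics/t22.png

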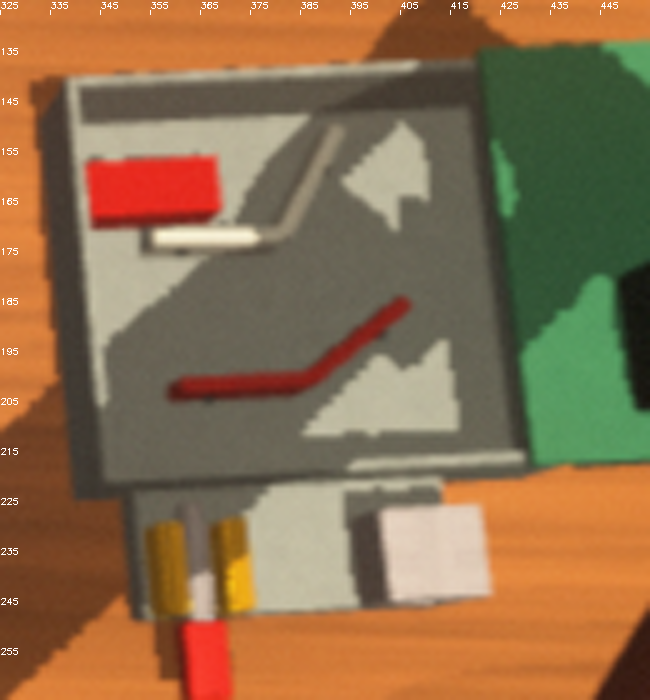

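>>> arm_command:
  moves:
    - {"delta_pos":[2,-1,30],"rotation":[0,0,0],"fingers":0}
    - {"delta_pos":[0,0,28],"rotation":[0,0,0],"fingers":0}
    - {"delta_pos":[0,0,20],"rotation":[0,0,0],"fingers":0}
    - {"delta_pos":[0,0,0],"rotation":[0,0,0],"fingers":0}
    - {"delta_pos":[0,0,0],"rotation":[0,0,0],"fingers":0.5}

```text
time: 32.95
eef_pos: [0.5639, -0.3909, 0.0965]
tcp_rot: [3.141, -0.0, -3.06]
ft_force: [-0.3, 0.1, 0.7]
opening: 0.0294
```

>>> arm_command:
  moves:
    - {"delta_pos":[0,0,0],"rotation":[0,0,0],"fingers":1}
    - {"delta_pos":[0,0,0],"rotation":[0,0,0],"fingers":1}
    - {"delta_pos":[0,0,0],"rotation":[0,0,0],"fingers":1}

```text
time: 33.25
eef_pos: [0.5646, -0.3921, 0.0986]
tcp_rot: [-3.14, 0.003, -3.061]
ft_force: [1.5, 2.2, 4.0]
opening: 0.0147
```

>>> arm_command:
  moves:
    - {"delta_pos":[0,20,0],"rotation":[0,0,0],"fingers":1}
    - {"delta_pos":[0,30,0],"rotation":[0,0,0],"fingers":1}
    - {"delta_pos":[0,30,0],"rotation":[0,0,0],"fingers":1}
    - {"delta_pos":[0,30,0],"rotation":[0,0,0],"fingers":1}
    - {"delta_pos":[0,30,0],"rotation":[0,0,0],"fingers":1}

```text
time: 33.75
eef_pos: [0.5537, -0.253, 0.0985]
tcp_rot: [-3.137, 0.005, -3.062]
ft_force: [4.1, -3.6, -0.0]
opening: 0.0149
```

>>> arm_command:
  moves:
    - {"delta_pos":[0,25,0],"rotation":[0,0,0],"fingers":1}
    - {"delta_pos":[0,20,0],"rotation":[0,0,0],"fingers":1}
    - {"delta_pos":[0,15,0],"rotation":[0,0,0],"fingers":1}
    - {"delta_pos":[0,6,0],"rotation":[0,0,0],"fingers":1}
    - {"delta_pos":[0,0,0],"rotation":[0,0,0],"fingers":1}

```text
time: 34.25
eef_pos: [0.5485, -0.1859, 0.0985]
tcp_rot: [-3.141, 0.004, -3.061]
ft_force: [1.1, 1.5, 6.8]
opening: 0.0148
```

Run:
```python
from h import *
s=manip.observe(); p=s["eef_pos"]-O; print(p@XH,p@YH,s["ft_force"],s["opening"])
c=cam("scene"); crop(c,110,80,130,110,6,"s23")
```

```text
-0.05268185357029024 0.05394099647242876 [1.12811396 1.51560973 6.77257426] 0.014786675551396332
```

View pics/s23.png

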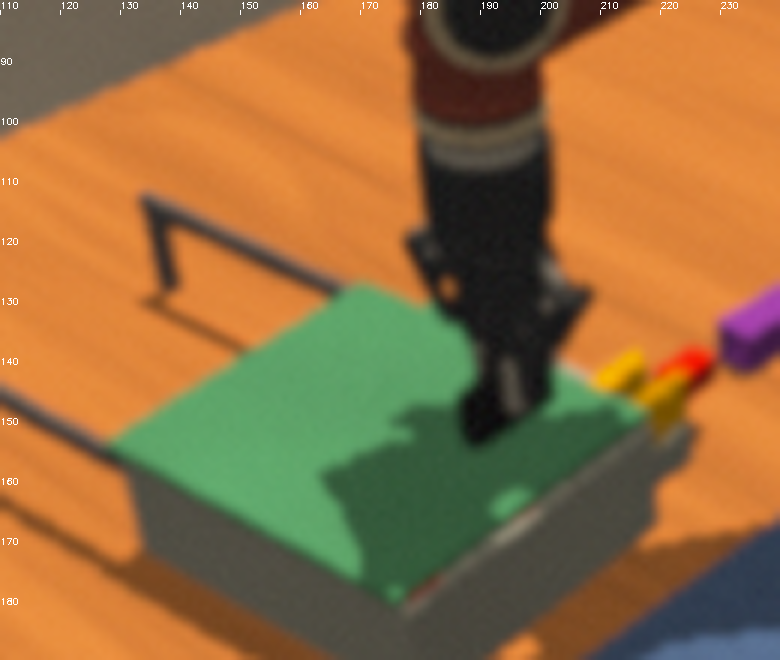

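Nearly shut: about 4 mm remains. Push on gently to the stop.

>>> arm_command:
  moves:
    - {"delta_pos":[0,2,0],"rotation":[0,0,0],"fingers":1}
    - {"delta_pos":[0,2,0],"rotation":[0,0,0],"fingers":1}
    - {"delta_pos":[0,1,0],"rotation":[0,0,0],"fingers":1}
    - {"delta_pos":[0,0,0],"rotation":[0,0,0],"fingers":1}

```text
time: 34.7
eef_pos: [0.5482, -0.1824, 0.0985]
tcp_rot: [-3.139, 0.004, -3.062]
ft_force: [2.8, -1.1, 6.1]
opening: 0.0151
```

>>> arm_command:
  moves:
    - {"delta_pos":[0,2,0],"rotation":[0,0,0],"fingers":1}
    - {"delta_pos":[0,2,0],"rotation":[0,0,0],"fingers":1}
    - {"delta_pos":[0,0,0],"rotation":[0,0,0],"fingers":1}

```text
time: 35.0
eef_pos: [0.548, -0.1797, 0.0985]
tcp_rot: [-3.137, 0.004, -3.062]
ft_force: [3.7, -5.3, 4.3]
opening: 0.0144
```

>>> arm_command:
  moves:
    - {"delta_pos":[0,1.5,0],"rotation":[0,0,0],"fingers":1}
    - {"delta_pos":[0,0,0],"rotation":[0,0,0],"fingers":1}

```text
time: 35.2
eef_pos: [0.548, -0.1796, 0.0986]
tcp_rot: [-3.134, 0.004, -3.062]
ft_force: [4.3, -9.7, 3.7]
opening: 0.0149
```

Against the stop (force rises, no motion). Release, rise, and move clear.

>>> arm_command:
  moves:
    - {"delta_pos":[0,-1.5,0],"rotation":[0,0,0],"fingers":0.3}
    - {"delta_pos":[0,0,0],"rotation":[0,0,0],"fingers":0}
    - {"delta_pos":[0,0,0],"rotation":[0,0,0],"fingers":0}
    - {"delta_pos":[0,0,-40],"rotation":[0,0,0],"fingers":0}
    - {"delta_pos":[0,0,-40],"rotation":[0,0,0],"fingers":0}

```text
time: 35.7
eef_pos: [0.5444, -0.1764, 0.1747]
tcp_rot: [3.138, -0.005, -3.061]
ft_force: [-0.5, 0.5, 0.4]
opening: 0.0428
```

>>> arm_command:
  moves:
    - {"delta_pos":[0,0,-40],"rotation":[0,0,0],"fingers":0}
    - {"delta_pos":[10,45,0],"rotation":[0,0,0],"fingers":0}
    - {"delta_pos":[10,45,0],"rotation":[0,0,0],"fingers":0}
    - {"delta_pos":[10,45,0],"rotation":[0,0,0],"fingers":0}
    - {"delta_pos":[10,45,0],"rotation":[0,0,0],"fingers":0}

```text
time: 36.2
eef_pos: [0.4906, 0.0004, 0.2159]
tcp_rot: [3.141, -0.001, -3.062]
ft_force: [-0.3, 0.5, 0.2]
opening: 0.0426
```

>>> arm_command:
  moves:
    - {"delta_pos":[10,45,0],"rotation":[0,0,0],"fingers":0}
    - {"delta_pos":[10,45,0],"rotation":[0,0,0],"fingers":0}
    - {"delta_pos":[10,45,0],"rotation":[0,0,0],"fingers":0}
    - {"delta_pos":[0,0,0],"rotation":[0,0,0],"fingers":0}
    - {"delta_pos":[0,0,0],"rotation":[0,0,0],"fingers":0}

```text
time: 36.7
eef_pos: [0.4505, 0.1317, 0.2159]
tcp_rot: [-3.141, -0.001, -3.059]
ft_force: [0.4, 0.7, -0.4]
opening: 0.0427
```

Run:
```python
from h import *
c=cam("top"); cv2.imwrite("pics/tend.png",cv2.resize(cv2.cvtColor(c["img"],cv2.COLOR_RGB2BGR),(800,600))); crop(c,325,125,130,140,5,"t24")
c=cam("scene"); cv2.imwrite("pics/send.png",cv2.resize(cv2.cvtColor(c["img"],cv2.COLOR_RGB2BGR),(800,600)))
```

```text
(no output)
```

View pics/t24.png

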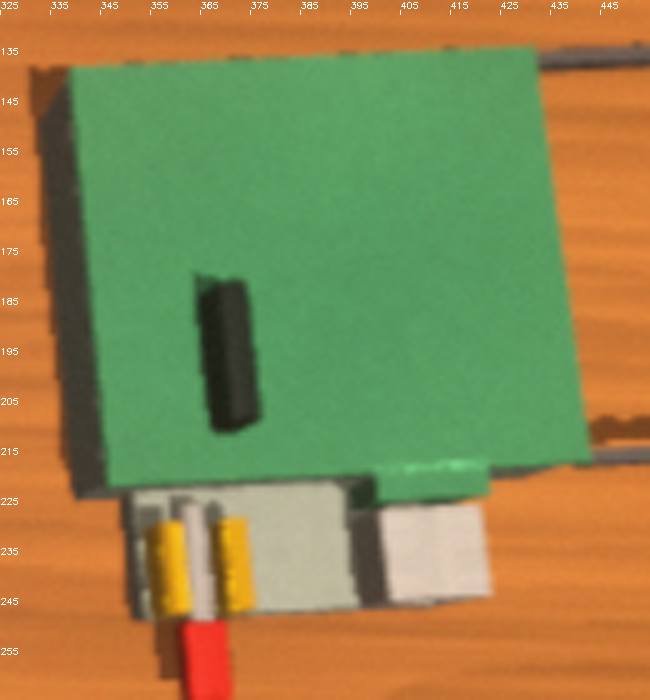

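View pics/tend.png

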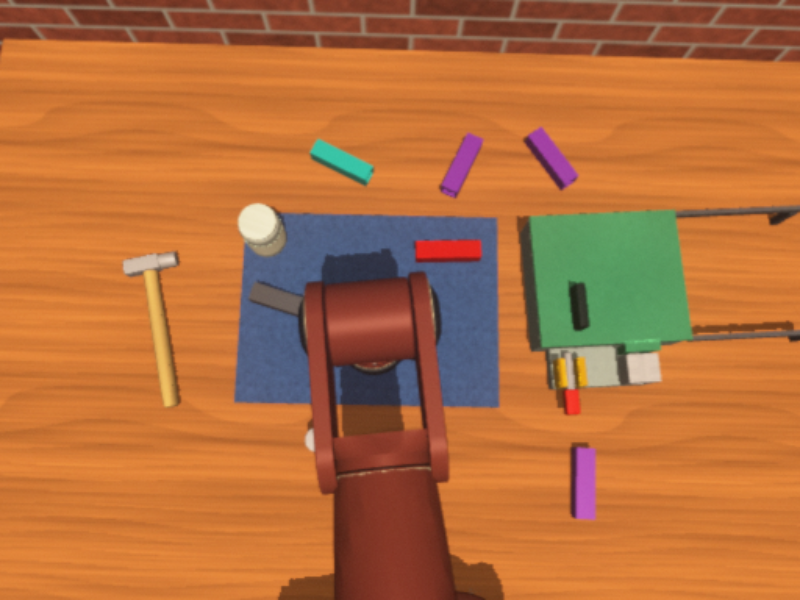

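View pics/send.png

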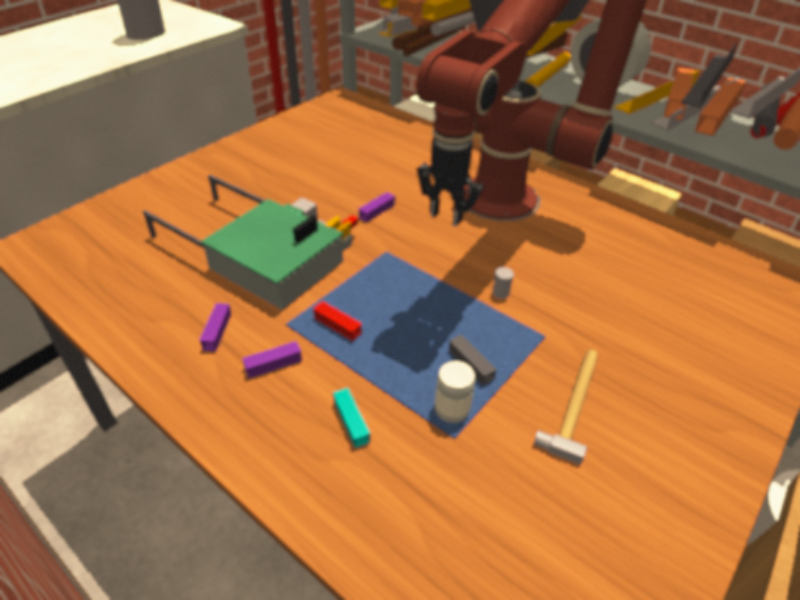

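The cover's edges, (107,485) and (536,46) in the crop, are back at their starting pixels. The pin lies between the yellow lips, the two long tubes are on the mat, and the tin, hammer and stub look unmoved.

```bash
python3 -c "
from plant import manip
print(manip.hand_in()); print(manip.observe()['time'])"
```

```text
the job is handed in; nothing more can be done
None
the job is handed in; nothing more can be done
```

The scrap is in the box, the cover is shut, the pin is parked in its notch, and I handed the job in at about 37 s of the 210 s. The hand-in gave no verdict.

**What I did:** I drew the pin and laid it in the notch, then slid the cover open about 0.21 m. Three pieces were scrap: the red 145° bracket, the aluminium 120° bracket and the short red tube. I put all three in the box and pushed the cover to its stop. The red and the dark grey full-length tubes stayed on the mat; there was no square bracket.

**Last checks:**
- **Cover:** its outline in the top view matches the shut picture from the start. At the stop, the force rose to about 10 N with no further movement.
- **Pin:** it lies in the notch, about 4 mm forward along its axis and 1.5 mm to the side. I measured that just after opening the cover, and the last picture shows the pin in the same place.
- **Scrap:** all three pieces lay flat on the box floor just before closing.
- **Bystanders:** the tin, hammer and bar stub look unmoved by eye in the last pictures; I did not measure them.

**Disagreements:** the red bracket was knocked about 4 cm aside early on while the arm was not near it, so I measured it again before gripping. The two cameras differed by up to about 9 mm on that bracket, which did not affect the grasp.

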